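Set up a wheel axle for a run-out check

TASK

Set the axle up for a run-out check: stand the low blue V-block on the granite plate near its stop and the tall bare V-block towards the other end, in line with the stop's ball, then lay the axle level across both, thick journal in the blue block, thin journal in the tall one, hex head within about a centimetre of the stop's ball. Last, stand the dial gauge upright on the plate behind the axle, midway between the blocks, its plunger pressed in on top of the axle's dark middle part. Do not push aside the screw jar, tape measure or sanding block, or tip the gauge over.

Things in the scene. Friction and masses are not known exactly. Their poses are not given: they have to be found in the camera images.
- plate: Fixed dark granite plate, 150 (x) x 240 (y) mm, top 30 mm above the bench. Origin: centre of its underside; z up, y along its length towards the stop, +x its back (away from the robot). Turned up to 0.2 rad. Stop: steel angle on it, 32 mm wide, upright from y = 100 mm, top at z = 88 mm; its ball points to -y, tip at (-30, 94, 72) mm. The axle's line is x = -30 mm.
- low_block: Loose low V-block, painted blue with bright V faces, 0.3 kg: 52 mm wide (x, across the V), 24 mm long (y, along the V), 38 mm high; 90 degree V, root 22 mm up, mouth 32 mm wide. Origin: centre of its underside, z up; the same both ways round. The thick journal lying in it has its axis 42 mm above the origin.
- tall_block: Loose tall V-block of bare light metal, 0.3 kg: 48 mm wide (x, across the V), 24 mm long (y, along the V), 44 mm high; 90 degree V, root 29 mm up, mouth 30 mm wide. Origin: centre of its underside, z up; the same both ways round. The thin journal lying in it has its axis 42 mm above the origin.
- axle: Loose steel axle, 0.6 kg. Origin: on its axis; y along the axis to the head; may be rolled about y. Along y, mm: dark hex head 30 across flats 71..84; thick bright journal diameter 28, 27..71; dark middle 24, -27..27; thin bright journal 18, -70..-27; brass hex nut 30, -83..-70; end -85. Block centres belong at y = 49 and -48.5. Axis 15 mm high on the bench, 72 mm when level in both blocks.
- gauge: Loose dial gauge on a stand, 0.75 kg. Origin: centre of the underside of its red base (50 x 60 (y) x 40 mm), z up. Steel column, 15 mm diameter, on the z axis, free to grip from z = 120 mm to its top at 175 mm. A clamp (to z = 116 mm) holds an arm along -x with the dial: 53 mm diameter, centre (-65, 0, 104) mm, 21 mm thick, white face to -x. Spring plunger upright below the dial. No magnet acts.
- plunger_tip (a point): Lower end of the gauge's plunger (6 mm ball), in the gauge's frame at (-65, 0, 49) mm when free. With all in place the top of the axle's middle is 54 mm above the plate's top, so setting the stand down on the plate pushes the plunger in by about 5 mm.
- gauge_plunger (a joint): How far the plunger is pushed in (m): 0 free, at most 0.010; its spring takes about 0.4 N to start and 0.8 N at 5 mm.
- screw_jar: Bystander, loose: jar of screws with a red lid, 66 mm diameter, 90 mm high. Origin: centre of its underside. Leave it alone.
- tape_measure: Bystander, loose: yellow tape measure, 65 x 81 x 33 mm. Origin: centre of its underside. Leave it alone.
- sanding_block: Bystander, loose: wooden block, 45 x 110 x 35 mm. Origin: centre of its underside. Leave it alone.
Not all that is in view belongs to the job. Leave any purple look-alike of the low_block alone.

How it is judged:
By the outcome, as a careful person would: the job done as asked, in the order asked, and still so for the second after the job is handed in, with the robot touching nothing.
It also fails if it takes over 112 s, if anything falls off the work surface, if the arm or the gripper's body presses on something with over 40 N, if the wrist force passes 120 N, or if a joint passes its speed limit or range.

ROBOT

A 6-joint arm with a two-finger parallel gripper is mounted at the origin on a cart in front of the work surface, level with it; the furniture and walls round the work are solid. World frame = base frame: x ahead of the robot, y to its left, z up, the work surface at z = 0. Lengths are in m, angles in degrees, forces in N, time in s.
With the tool pointing down it reaches from about 0.3 to 0.75 m from the base axis. Payload 8.5 kg.
Tool frame: the origin (TCP) lies at the very end of the fingers, on their centre line; the grasp point (between the pads) lies 19 mm behind it (grip_depth is the distance from the TCP to the grasp point, in m); z points along the fingers, y is the direction in which the jaws open and shut (so a half turn about z gives the same grasp; the last joint's range is limited). The gripper opens to 85 mm and grips with 20 to 120 N. Pads are 22 mm wide; open, the fingers measure 114 mm over their backs; the gripper's body (76 mm by 85 mm) begins 54 mm behind the grasp point. The pads swing forward as they close: fully open they stand 13 mm farther back than shut.
Start: joints at [64.498, 21.807, 74.336, -0, 83.858, -12.336], TCP at [0.125, 0.536, 0.231] pointing down, gripper open.
Joint ranges: [-178.18, 178.18], [-50.72, 133.34], [12.68, 142.11], [-81.47, 261.47], [9.98, 163.14], [-165.26, 165.26]. Speed limits (degrees/s): [136.94, 136.94, 180, 180, 180, 180].

INTERFACE

Orientations are given as a 3x3 rotation matrix whose columns are the frame's x, y, z axes.
In Python, from rig import observe, get_image, close_job, silhouettes, grip_depth gives the robot as it stands. The module is installed in compiled form; this text tells all that it offers.
- The arm moves only by the shell command python3 -m crank 'ROWS' [FORCE]. ROWS is a JSON object of lists of equal length, an entry for each row: "slide": the shift along the tool's x, y, z in m, a list of three; "roll": the turn about the tool's z in rad; "grip": the finger opening in m, from 0 to 0.0854. A call has exactly 8 rows; each row is the pose to reach, as a shift and turn from the pose commanded when the call began, along the tool's axes at that moment; what a row does not reach only later rows make up. A row lasts 1/10 s, in which the tool goes at most 50 mm and 8.59 degrees, less where a joint would pass 70% of its speed; a pose out of reach is approached as far as the arm can. A call with a gripper value outside its range is refused whole. The fingers move at their own pace and stop on an object; FORCE is the grip in N (left out, the last holds). Time passes only in rows, so rows that repeat a pose let the fingers close, or fill a call up. It gives the time, the measured TCP pose, the force and the opening at its end, in the units of the state.
- observe(): the state, without advancing time (a new reading comes with each control period).
- get_image(name): name is "scene" or "top" or "wrist"; returns a dict with "frame" (420x560x3 uint8, red, green, blue), "fx", "fy", "cx", "cy" (pixels), "D" ([k1, k2, p1, p2, k3] as OpenCV has them; the pictures are not rectified), "xyz" and "rotation" of the camera in the world. Camera axes: x right, y down, z forward; pixel columns grow to the right and rows downward; lengths in m; the calibration is good to about 2 mm. A picture is of the moment at which its call begins. There is no depth.
- close_job(): hands the job in, once; it reports no verdict.
Trained networks look in a picture, given as the dict that the camera call returned (one of the last four; its "shot" number tells which), for a name from the list of things; names that differ only in an ending like _2 or _b are one class to them, and where a whole thing is asked for, a point or a joint stands for the part that bears it (a point fixed in the world has none). Each returns a list of dicts, best first, with "confidence" (0 to 1); they miss things now and then, are a little off and sometimes report something else, mostly with a low value. They report only what shows in the picture. A call takes as long as a camera call. They do not tell look-alikes from the thing itself.
- silhouettes(target, picture): "pixels" (420x560 bool, what is visible of it) and "box" ([centre column, centre row, width, height] in pixels, round what is visible of it).
The state is a dict: "time_s": time; "q": joint angles; "qvel": joint speeds; "joint_efforts": joint torques, N m; "position": TCP position; "tool_rot": TCP orientation; "ft_force": force on the tool from outside, world axes, zero at the start; "wrist_torque": the same for the moment, N m; "grip_width": finger opening in m.
Only numpy, scipy, OpenCV 4.12 (cv2) and the standard library are available. Lean on these libraries where they do the work, as an engineer would, in place of code of your own. Each camera call takes 0.05 s, during which the arm holds its last target.

## Working session

There is one attempt and no reset: what is moved stays moved. The work goes in short steps, Python scripts to look and compute and a shell command to move; the robot and the scene stay as the last step left them, time stands still between calls to the robot, and variables do not carry over. Pictures are saved under pics/ and viewed, and the job is handed in when it is done.

```bash
mkdir -p pics; cat > h.py <<'E'
import numpy as np, cv2, pickle
from rig import observe, get_image, silhouettes
def snap(n,tag):
    p=get_image(n); cv2.imwrite(f'pics/{tag}.png',cv2.cvtColor(p['frame'],cv2.COLOR_RGB2BGR)); pickle.dump(p,open(f'pics/{tag}.pkl','wb')); return p
def K(p): return np.array([[p['fx'],0,p['cx']],[0,p['fy'],p['cy']],[0,0,1.]])
def ray(p,uv,z):
    n=cv2.undistortPoints(np.array([[uv]],float),K(p),np.array(p['D'],float))[0,0]
    R=np.array(p['rotation']);c=np.array(p['xyz']);d=R@np.array([n[0],n[1],1])
    return c+d*(z-c[2])/d[2]
def proj(p,X):
    X=np.atleast_2d(X);R=np.array(p['rotation']);c=np.array(p['xyz'])
    Xc=(X-c)@R
    return cv2.projectPoints(Xc,np.zeros(3),np.zeros(3),K(p),np.array(p['D'],float))[0][:,0]
E
python3 - <<'E'
from h import *
for n in['scene','top','wrist']:
    p=snap(n,n+'0');print(n,p['xyz'],np.round(p['rotation'],3).tolist(),p['fx'],p['D'])
o=observe();print(o)
E
```

```text
scene [-0.19683818 -0.26523488  0.94019544] [[0.426, -0.668, 0.61], [-0.905, -0.31, 0.293], [-0.007, -0.677, -0.736]] 407.30174711890794 [0.00408037 0.         0.         0.         0.        ]
top [0.08122929 0.17678493 1.24847664] [[-0.244, -0.907, 0.344], [-0.97, 0.231, -0.079], [-0.007, -0.353, -0.936]] 501.5118742114696 [0.0222106 0.        0.        0.        0.       ]
wrist [0.04239089 0.55484681 0.37383921] [[0.228, 0.92, 0.319], [0.974, -0.214, -0.077], [-0.003, 0.328, -0.945]] 326.6596120496907 [0.02353094 0.         0.         0.         0.        ]
{'time_s': 0.15, 'q': array([ 6.44975475e+01,  2.18314611e+01,  7.43700947e+01,  4.61740280e-04,
        8.38587075e+01, -1.23361230e+01]), 'qvel': array([-0.08117299, -0.00856484,  0.02264853, -0.00010532, -0.02548143,
        0.04931196]), 'joint_efforts': array([ 2.04924130e-03, -4.48623705e+01, -2.31343335e+01, -1.42041445e-04,
        3.86810774e-03,  1.05544399e-05]), 'position': array([0.12518835, 0.53534564, 0.23088739]), 'tool_rot': array([[-9.73712677e-01,  2.27779303e-01, -4.60081135e-04],
       [ 2.27779649e-01,  9.73712245e-01, -9.45863663e-04],
       [ 2.32538470e-04, -1.02579656e-03, -9.99999447e-01]]), 'ft_force': array([0.1027168 , 1.10793954, 0.26082084]), 'wrist_torque': array([-0.0183274 ,  0.00815026,  0.00791411]), 'grip_width': 0.085404065433496}
```

View pics/scene0.png

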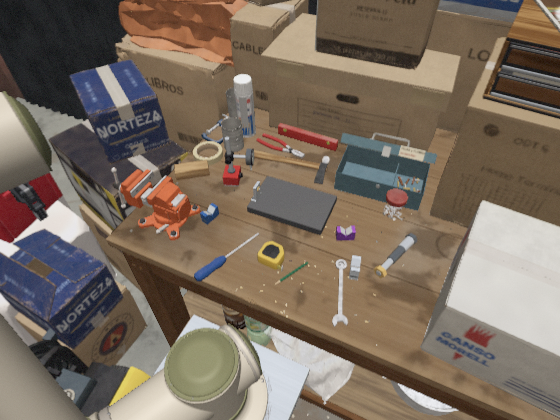

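View pics/top0.png

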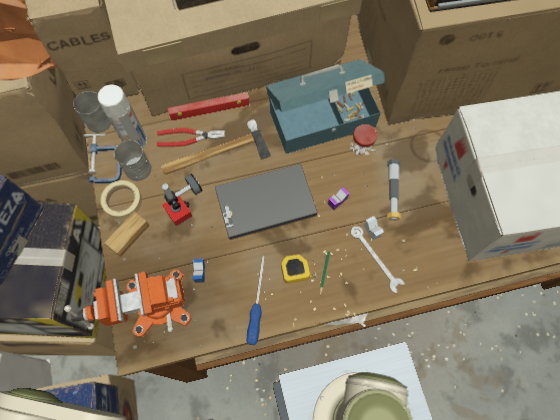

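View pics/wrist0.png

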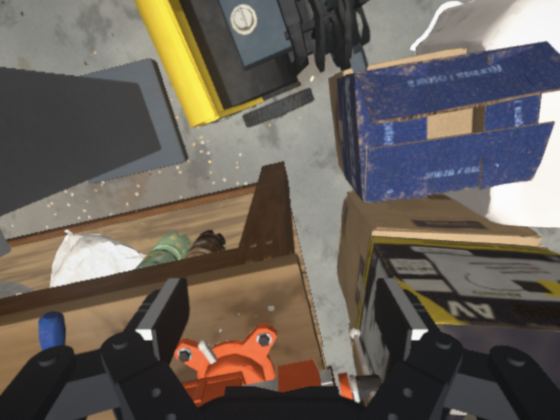

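```bash
python3 - <<'E'
from h import *
ims=[]
for n in['scene','top']:
    p=snap(n,n+'1'); M={}
    for t in['plate','low_block','tall_block','axle','gauge','screw_jar','tape_measure','sanding_block']:
        r=silhouettes(t,p); M[t]=r
        print(n,t,[(round(x['confidence'],2),np.round(x['box']).tolist(),int(x['pixels'].sum())) for x in r])
    pickle.dump(M,open(f'pics/{n}1m.pkl','wb'))
f=cv2.imread('pics/top1.png')
def crop(f,c,s=35,k=5): return cv2.resize(f[c[1]-s:c[1]+s,c[0]-s:c[0]+s],(260,260),interpolation=cv2.INTER_CUBIC)
g=cv2.imread('pics/scene1.png')
a=np.hstack([crop(f,c) for c in[(198,270),(374,227),(182,197)]])
b=np.hstack([crop(g,c) for c in[(210,213),(355,265),(235,172)]])
cv2.imwrite('pics/crops.png',np.vstack([a,b]))
E
```

```text
scene plate [(0.74, [292.0, 205.0, 88.0, 57.0], 3268)]
scene low_block [(0.7, [208.0, 213.0, 14.0, 22.0], 213), (0.57, [345.0, 233.0, 21.0, 13.0], 263)]
scene tall_block [(0.59, [356.0, 268.0, 11.0, 26.0], 229)]
scene axle [(0.57, [396.0, 256.0, 47.0, 45.0], 532)]
scene gauge [(0.91, [240.0, 163.0, 32.0, 52.0], 750)]
scene screw_jar [(0.64, [395.0, 202.0, 28.0, 29.0], 531), (0.63, [239.0, 162.0, 29.0, 53.0], 804)]
scene tape_measure [(0.59, [270.0, 255.0, 26.0, 27.0], 511)]
scene sanding_block [(0.97, [191.0, 169.0, 34.0, 20.0], 548)]
top plate [(0.87, [266.0, 200.0, 100.0, 75.0], 5020), (0.32, [394.0, 192.0, 11.0, 60.0], 604)]
top low_block [(0.82, [198.0, 269.0, 14.0, 24.0], 263), (0.61, [393.0, 189.0, 12.0, 61.0], 633), (0.48, [337.0, 201.0, 23.0, 24.0], 303)]
top tall_block [(0.53, [372.0, 231.0, 17.0, 25.0], 286)]
top axle [(0.77, [394.0, 190.0, 10.0, 62.0], 602), (0.74, [364.0, 138.0, 24.0, 33.0], 568), (0.36, [371.0, 230.0, 21.0, 21.0], 291)]
top gauge [(0.64, [181.0, 199.0, 38.0, 53.0], 953)]
top screw_jar [(0.81, [364.0, 138.0, 24.0, 29.0], 514), (0.61, [198.0, 269.0, 11.0, 27.0], 273)]
top tape_measure [(0.63, [295.0, 268.0, 31.0, 31.0], 685)]
top sanding_block [(0.74, [126.0, 237.0, 44.0, 45.0], 904)]
```

View pics/crops.png

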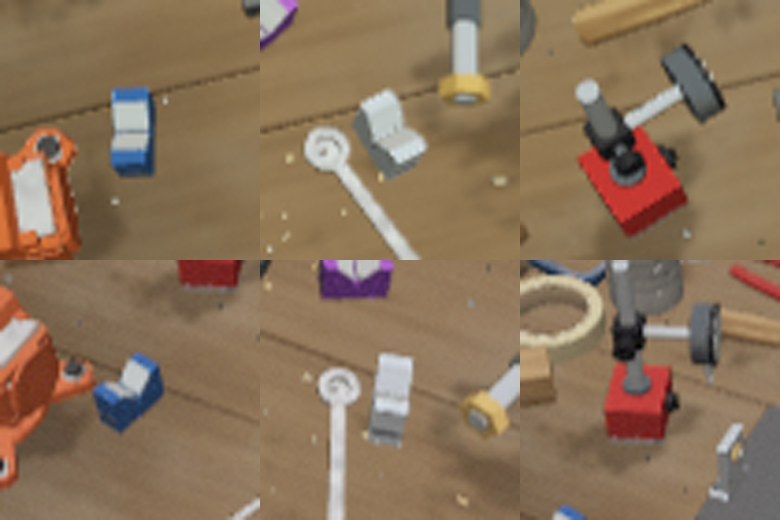

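```bash
cat > fit.py <<'E'
from h import *
from scipy.optimize import minimize
def box(x0,x1,y0,y1,z0,z1): return np.array([[x,y,z] for x in(x0,x1) for y in(y0,y1) for z in(z0,z1)])/1e3
def cyl(r,a0,a1,ax,c=(0,0),n=20,ph=0):
    t=np.arange(n)*2*np.pi/n+ph; o=[]
    for a in(a0,a1):
        for s in t:
            u,v=c[0]+r*np.cos(s),c[1]+r*np.sin(s)
            o.append({'x':(a,u,v),'y':(u,a,v),'z':(u,v,a)}[ax])
    return np.array(o)/1e3
def vb(w,h,root,m):
    P=[]
    for s in(-1,1):
        P.append(np.array([[s*x,y,z] for y in(-12,12) for x,z in((0,0),(w/2,0),(w/2,h),(m/2,h),(0,root))])/1e3)
    return P
hx=30/np.sqrt(3)
MOD={'plate':[box(-75,75,-120,120,0,30),box(-46,-14,100,106,30,88)],
'low_block':vb(52,38,22,32),'tall_block':vb(48,44,29,30),
'axle':[cyl(hx,71,84,'y',(0,15),6,np.pi/6),cyl(14,27,71,'y',(0,15)),cyl(12,-27,27,'y',(0,15)),cyl(9,-70,-27,'y',(0,15)),cyl(hx,-83,-70,'y',(0,15),6,np.pi/6)],
'gauge':[box(-25,25,-30,30,0,40),cyl(7.5,40,175,'z'),box(-12,12,-12,12,92,116),cyl(5,-60,0,'x',(0,104)),cyl(26.5,-75.5,-54.5,'x',(0,104)),cyl(4,49,80,'z',(-65,0))],
'screw_jar':[cyl(33,0,90,'z')],'tape_measure':[box(-32.5,32.5,-40.5,40.5,0,33)],'sanding_block':[box(-22.5,22.5,-55,55,0,35)]}
def place(P,x,y,yaw,z=0):
    c,s=np.cos(yaw),np.sin(yaw);R=np.array([[c,-s,0],[s,c,0],[0,0,1]])
    return P@R.T+[x,y,z]
def render(t,pose,p,S=4,z=0,off=(0,0),shape=None):
    im=np.zeros((420*S,560*S),np.uint8) if shape is None else np.zeros(shape,np.uint8)
    for P in MOD[t]:
        q=(proj(p,place(P,*pose,z))+0.5)*S-np.array(off)*S
        cv2.fillConvexPoly(im,cv2.convexHull(np.round(q).astype(np.int32)),255)
    return im
def fit(t,views,init,z=0,S=6):
    pre=[]
    for p,m in views:
        ys,xs=np.where(m);o=(xs.min()-25,ys.min()-25);w,h=xs.max()-xs.min()+50,ys.max()-ys.min()+50
        M=np.zeros((h,w),np.float32)
        x0,y0=max(o[0],0),max(o[1],0)
        sub=m[y0:o[1]+h,x0:o[0]+w];M[y0-o[1]:y0-o[1]+sub.shape[0],x0-o[0]:x0-o[0]+sub.shape[1]]=sub
        M=cv2.GaussianBlur(M,(0,0),1.0)
        pre.append((p,M,o,w,h))
    def f(v):
        c=0
        for p,M,o,w,h in pre:
            r=render(t,v,p,S,z,o,(h*S,w*S)); r=cv2.resize(r,(w,h),interpolation=cv2.INTER_AREA)/255.
            r=cv2.GaussianBlur(r.astype(np.float32),(0,0),1.0)
            c+=((r-M)**2).sum()/(M**2).sum()
        return c
    best=None
    for y in init[2]:
        sx=np.array([[init[0],init[1],y]]*4);sx[1,0]+=.015;sx[2,1]+=.015;sx[3,2]+=.3
        r=minimize(f,sx[0],method='Nelder-Mead',options=dict(initial_simplex=sx,xatol=1e-4,fatol=1e-5,maxiter=200))
        if best is None or r.fun<best.fun: best=r
    return best.x,best.fun
def overlay(p,poses,z={}):
    im=cv2.cvtColor(p['frame'],cv2.COLOR_RGB2BGR).copy();im=cv2.resize(im,None,fx=4,fy=4,interpolation=cv2.INTER_CUBIC)
    for t,v in poses.items():
        for P in MOD[t]:
            q=(proj(p,place(P,*v,z.get(t,0)))+.5)*4
            cv2.polylines(im,[cv2.convexHull(q.astype(np.int32))],True,(0,255,0),1)
    return im
E
python3 - <<'E'
from fit import *
P={n:pickle.load(open(f'pics/{n}1.pkl','rb')) for n in('scene','top')}
M={n:pickle.load(open(f'pics/{n}1m.pkl','rb')) for n in('scene','top')}
poses={}
an=np.deg2rad
for t,(isc,it),yaws,hz in [('plate',(0,0),[0,.2,-.2],.02),('low_block',(0,0),an([0,60,120]),.02),('tall_block',(0,0),an([0,60,120]),.02),('axle',(0,0),an([-90,-60,-120]),.015),('gauge',(0,0),an([100,130,160,190]),.06),('screw_jar',(0,0),[0],.04),('tape_measure',(0,0),an([0,45,90,135]),.02),('sanding_block',(0,0),an([0,45,90,135]),.02)]:
    ms=M['scene'][t][isc]['pixels'];mt=M['top'][t][it]['pixels']
    ys,xs=np.where(mt);w=ray(P['top'],(xs.mean(),ys.mean()),hz)
    x,f=fit(t,[(P['scene'],ms),(P['top'],mt)],(w[0],w[1],yaws))
    x2,f2=fit(t,[(P['scene'],ms)],(x[0],x[1],[x[2]])); x3,f3=fit(t,[(P['top'],mt)],(x[0],x[1],[x[2]]))
    poses[t]=x
    for a,b in((x,f),(x2,f2),(x3,f3)): print(t,np.round(a[:2]*1e3,1),round(np.degrees(a[2]),1),round(b,3))
pickle.dump(poses,open('poses.pkl','wb'))
a=overlay(P['top'],poses);cv2.imwrite('pics/ovt.png',cv2.resize(a[400:1160,320:1720],(800,434)))
cv2.imwrite('pics/ovt1.png',a[620:1220,400:1200])
cv2.imwrite('pics/ovt2.png',a[450:1050,1100:1800])
E
```

```text
plate [586.   84.1] 2.1 0.024
plate [588.   85.9] 1.9 0.011
plate [584.6  82.5] 2.3 0.007
low_block [440.3 292.1] -10.8 0.086
low_block [441. 295.] -9.6 0.039
low_block [439.8 290.9] -11.6 0.008
tall_block [ 437.5 -167.4] 193.0 0.038
tall_block [ 438.6 -166.4] 192.8 0.004
tall_block [ 437. -169.] 194.9 0.008
axle [ 532.2 -255.4] -108.8 0.03
axle [ 533.3 -255.1] -108.7 0.006
axle [ 531.2 -256.1] -109.1 0.013
gauge [613.  314.4] 111.6 0.039
gauge [613.1 315.7] 112.4 0.015
gauge [613.2 313.8] 110.8 0.016
screw_jar [ 679.2 -207.4] 13.7 0.854
screw_jar [ 693.4 -203.7] 11.2 0.283
screw_jar [ 682.1 -215.5] 30.3 0.465
tape_measure [384.7  56.6] 116.5 0.657
tape_measure [384.7  56.5] 116.3 0.336
tape_measure [383.4  55. ] 117.8 0.314
sanding_block [583.1 452.7] 215.9 0.046
sanding_block [584.2 455.1] 217.0 0.009
sanding_block [582.5 451.1] 216.3 0.024
```

```bash
ls pics
```

```text
crops.png
ovt.png
ovt1.png
ovt2.png
scene0.pkl
scene0.png
scene1.pkl
scene1.png
scene1m.pkl
top0.pkl
top0.png
top1.pkl
top1.png
top1m.pkl
wrist0.pkl
wrist0.png
```

View pics/ovt1.png

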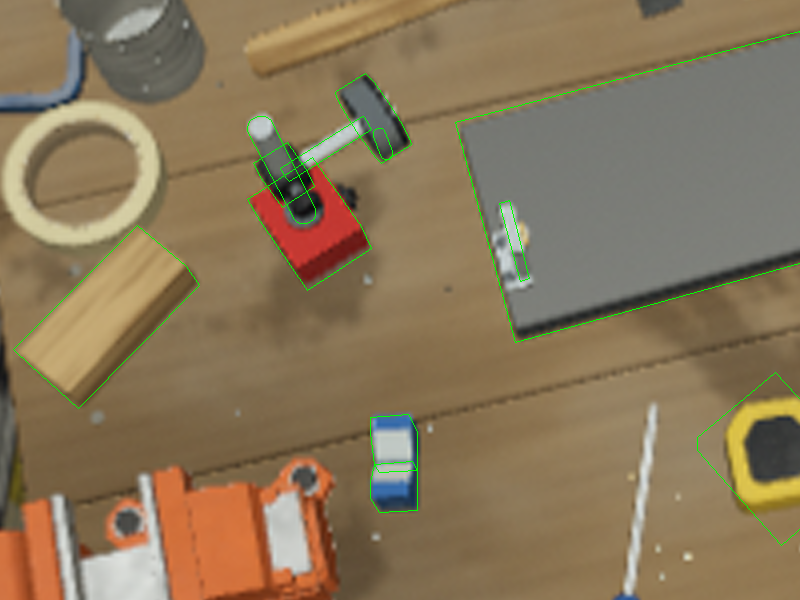

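View pics/ovt2.png

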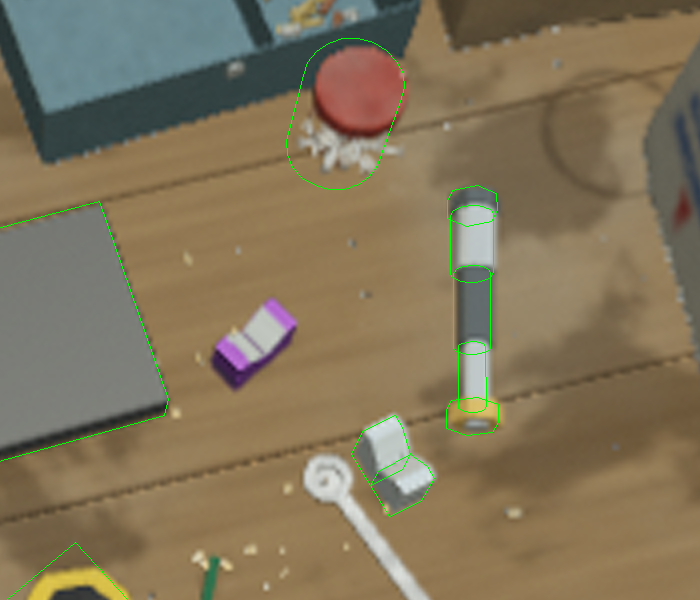

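```bash
cat >> h.py <<'E'
def to(x,y,z,phi):
    o=observe();R=np.array(o['tool_rot']);d=np.array([x,y,z])-o['position']
    c=np.degrees(np.arctan2(R[1,0],R[0,0]))
    r=-((phi-c+180)%360-180)
    print('slide',np.round(R.T@d,4),'roll',round(np.radians(r),4),'phi now',round(c,2),'j6 target approx',round(np.degrees(np.arctan2(y,x))+90-phi,1),'|d|',np.linalg.norm(d).round(3), 't',round(o['time_s'],1))
def st():
    o=observe();R=np.array(o['tool_rot']);print('t',round(o['time_s'],2),'pos',np.round(o['position'],4),'phi',round(np.degrees(np.arctan2(R[1,0],R[0,0])),2),'tilt',np.round(R[:2,2],4),'F',np.round(o['ft_force'],1),'grip',round(o['grip_width'],4),'q',np.round(o['q'],1))
E
python3 -c "
from h import *
to(.44,.292,.15,79.2)"
```

```text
slide [-0.3619 -0.1654  0.0813] roll 1.5295 phi now 166.83 j6 target approx 44.4 |d| 0.406 t 1.1
```

```bash
python3 -m crank '{"slide":[[-0.362,-0.165,0],[-0.362,-0.165,0],[-0.362,-0.165,0],[-0.362,-0.165,0],[-0.362,-0.165,0],[-0.362,-0.165,0],[-0.362,-0.165,0],[-0.362,-0.165,0]],"roll":[1.53,1.53,1.53,1.53,1.53,1.53,1.53,1.53],"grip":[0.085,0.085,0.085,0.085,0.085,0.085,0.085,0.085]}'
python3 -c "
from h import *
st();to(.44,.292,.15,79.2)"
```

```text
time_s: 1.85
position: [0.4417, 0.2907, 0.2315]
tool_rot: [[-0.134, 0.991, 0.0], [0.991, 0.134, 0.0], [0.0, 0.0, -1.0]]
ft_force: [0.5, 1.6, 0.1]
grip_width: 0.0848
t 1.85 pos [0.4417 0.2907 0.2315] phi 97.7 tilt [0.0004 0.0002] F [0.5 1.6 0.1] grip 0.0848 q [20.5 19.7 77.7  0.  82.6 12.8]
slide [ 0.0015 -0.0016  0.0815] roll 0.3229 phi now 97.7 j6 target approx 44.4 |d| 0.082 t 1.9
```

```bash
python3 -m crank '{"slide":[[0.001,-0.002,0.04],[0.001,-0.002,0.08],[0.001,-0.002,0.08],[0.001,-0.002,0.08],[0.001,-0.002,0.08],[0.001,-0.002,0.08],[0.001,-0.002,0.08],[0.001,-0.002,0.08]],"roll":[0.15,0.25,0.323,0.323,0.323,0.323,0.323,0.323],"grip":[0.085,0.085,0.085,0.085,0.085,0.085,0.085,0.085]}'
cat > look.py <<'E'
import sys
from fit import *
def look(t,tag,cam='wrist',z=0,init=None,allow=None):
    poses=pickle.load(open('poses.pkl','rb'))
    v=np.array(init if init is not None else poses[t])
    p=snap(cam,tag); r=silhouettes(t,p)
    print([(round(x['confidence'],2),np.round(x['box']).tolist(),int(x['pixels'].sum())) for x in r])
    ex=render(t,v,p,1,z)>0
    b=max(r,key=lambda x:(x['pixels']&ex).sum()/max(1,(x['pixels']|ex).sum()),default=None)
    if b is None: print('none');return p,None
    x,f=fit(t,[(p,b['pixels'])],(v[0],v[1],[v[2]]),z)
    print(t,'prior',np.round(v[:2]*1e3,1),round(np.degrees(v[2]),1),'fit',np.round(x[:2]*1e3,1),round(np.degrees(x[2]),1),'cost',round(f,3))
    im=overlay(p,{t:x},{t:z});cv2.imwrite(f'pics/{tag}o.png',cv2.resize(im,(800,600),interpolation=cv2.INTER_AREA))
    return p,x
E
python3 -c "
from look import *
st();look('low_block','w1')"
```

```text
time_s: 2.65
position: [0.4381, 0.2932, 0.1517]
tool_rot: [[0.18, 0.984, 0.001], [0.984, -0.18, 0.0], [0.0, 0.001, -1.0]]
ft_force: [-1.0, -0.4, -0.4]
grip_width: 0.0851
t 2.65 pos [0.4381 0.2932 0.1517] phi 79.61 tilt [0.0008 0.0003] F [-1.  -0.4 -0.4] grip 0.0851 q [20.9 23.7 85.4 -0.  70.8 31.3]
[(0.75, [286.0, 202.0, 66.0, 40.0], 2324)]
low_block prior [440.3 292.1] -10.8 fit [439.8 291.2] -13.1 cost 0.004
```

View pics/w1o.png

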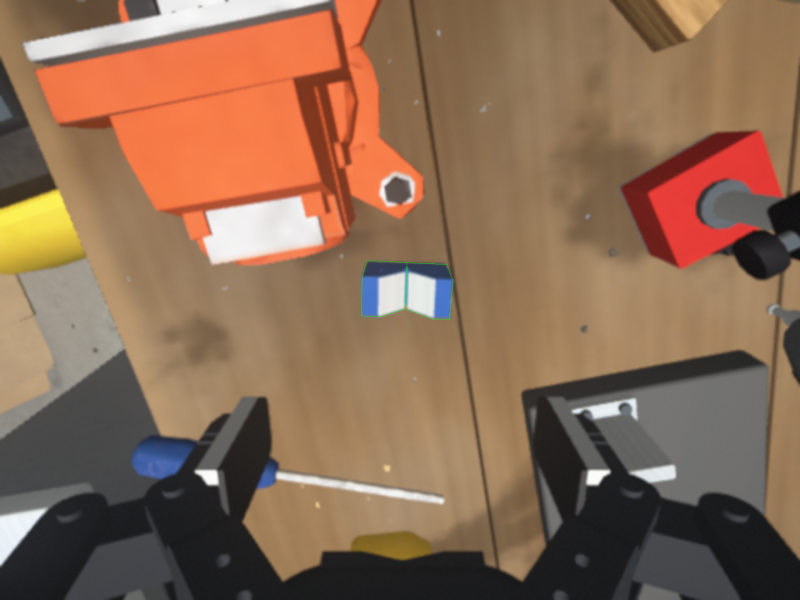

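```bash
python3 -c "
from look import *
w=pickle.load(open('pics/w1.pkl','rb'));t=pickle.load(open('pics/top1.pkl','rb'))
for a,b in (((323*.7,243*.7),(175.5,277.5)),((212*.7,263*.7),(178,296)),((348*.7,236*.7),(184,285))):
  print([ (z,np.round(ray(w,a,z)[:2]*1e3),np.round(ray(t,b,z)[:2]*1e3)) for z in (.03,.06,.09,.12)])
to(.4395,.2912,.012,76.9)
"
```

```text
[(0.03, array([398., 330.]), array([433., 349.])), (0.06, array([405., 335.]), array([425., 345.])), (0.09, array([411., 341.]), array([416., 340.])), (0.12, array([417., 346.]), array([407., 336.]))]
[(0.03, array([332., 330.]), array([386., 351.])), (0.06, array([346., 335.]), array([379., 347.])), (0.09, array([360., 341.]), array([371., 342.])), (0.12, array([373., 346.]), array([364., 338.]))]
[(0.03, array([413., 331.]), array([410., 332.])), (0.06, array([418., 337.]), array([401., 328.])), (0.09, array([422., 342.]), array([393., 324.])), (0.12, array([427., 347.]), array([385., 320.]))]
slide [-0.0017  0.0017  0.1396] roll 0.047 phi now 79.59 j6 target approx 46.6 |d| 0.14 t 2.8
```

```bash
python3 -m crank '{"slide":[[-0.004,0.002,0.03],[-0.004,0.002,0.06],[-0.004,0.002,0.08],[-0.004,0.002,0.09],[-0.004,0.002,0.10],[-0.004,0.002,0.107],[-0.004,0.002,0.107],[-0.004,0.002,0.107]],"roll":[0.047,0.047,0.047,0.047,0.047,0.047,0.047,0.047],"grip":[0.085,0.085,0.085,0.085,0.085,0.085,0.085,0.085]}'
python3 -c "
from look import *
st();look('low_block','w2',init=[.44,.291,-.22]);to(.4395,.2885,.013,76.9)"
```

```text
time_s: 3.55
position: [0.4396, 0.2889, 0.0448]
tool_rot: [[0.227, 0.974, 0.001], [0.974, -0.227, 0.0], [0.001, 0.001, -1.0]]
ft_force: [0.6, 1.3, -0.3]
grip_width: 0.0849
t 3.55 pos [0.4396 0.2889 0.0448] phi 76.88 tilt [0.0009 0.0004] F [ 0.6  1.3 -0.3] grip 0.0849 q [20.4 31.8 92.9  0.  55.2 33.5]
[(0.96, [282.0, 253.0, 106.0, 70.0], 6080)]
low_block prior [440. 291.] -12.6 fit [440.  291.4] -12.2 cost 0.007
slide [-0.0005 -0.0001  0.032 ] roll -0.0003 phi now 76.88 j6 target approx 46.4 |d| 0.032 t 3.6
```

View pics/w2o.png

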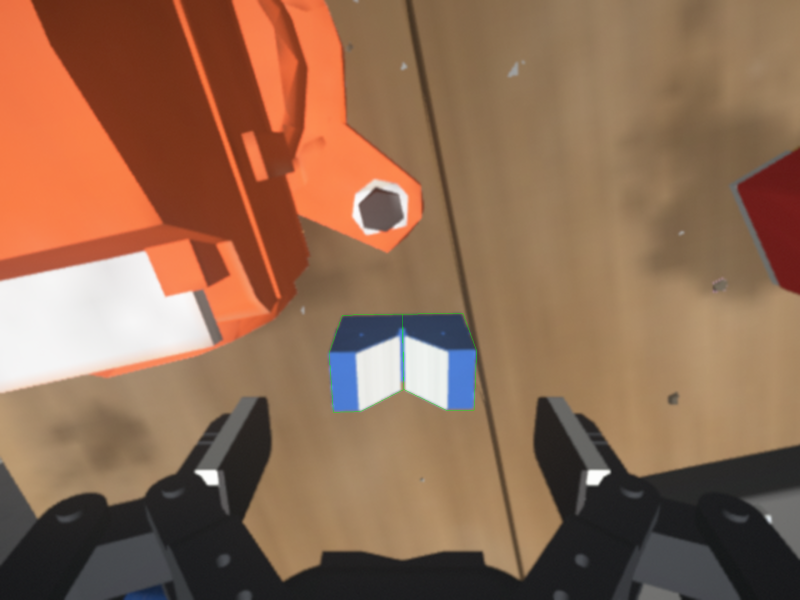

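```bash
python3 -m crank '{"slide":[[0,0,0.01],[0,0,0.02],[0,0,0.028],[0,0,0.035],[0,0,0.035],[0,0,0.035],[0,0,0.035],[0,0,0.035]],"roll":[-0.014,-0.014,-0.014,-0.014,-0.014,-0.014,-0.014,-0.014],"grip":[0.085,0.085,0.085,0.085,0.085,0.03,0.03,0.03]}' 60
python3 -m crank '{"slide":[[0,0,0],[0,0,0],[0,0,0],[0,0,0],[0,0,-0.02],[0,0,-0.05],[0,0,-0.08],[0,0,-0.11]],"roll":[0,0,0,0,0,0,0,0],"grip":[0.03,0.03,0.03,0.03,0.03,0.03,0.03,0.03]}' 60
python3 -c "
from h import *
st();snap('wrist','w3')"
```

```text
time_s: 4.45
position: [0.4396, 0.2889, 0.01]
tool_rot: [[0.213, 0.977, 0.001], [0.977, -0.213, 0.0], [0.001, 0.001, -1.0]]
ft_force: [0.4, -0.1, 2.5]
grip_width: 0.0511
time_s: 5.25
position: [0.4387, 0.2886, 0.12]
tool_rot: [[0.213, 0.977, -0.001], [0.977, -0.213, -0.0], [-0.001, -0.001, -1.0]]
ft_force: [-0.5, -0.0, -2.8]
grip_width: 0.0507
t 5.25 pos [0.4387 0.2886 0.12  ] phi 77.68 tilt [-0.0014 -0.0005] F [-0.5 -0.  -2.8] grip 0.0507 q [20.4 25.7 88.2  0.  66.2 32.7]
```

View pics/w3.png

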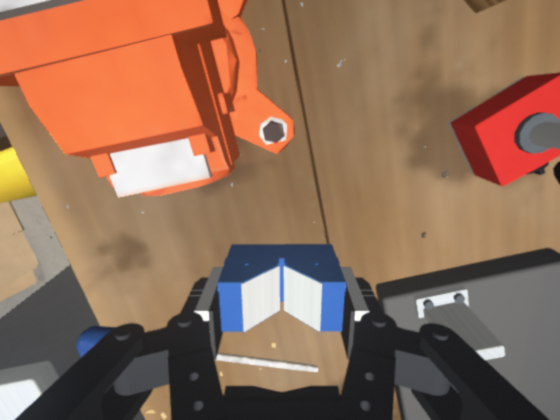

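```bash
python3 -c "
from h import *
to(.585,.06,.26,92.1)"
```

```text
slide [-0.193   0.1906 -0.1349] roll -0.2514 phi now 77.7 j6 target approx 3.8 |d| 0.303 t 5.3
```

```bash
python3 -m crank '{"slide":[[-0.02,0.02,-0.03],[-0.05,0.05,-0.06],[-0.08,0.08,-0.09],[-0.11,0.11,-0.12],[-0.14,0.14,-0.14],[-0.17,0.17,-0.14],[-0.193,0.19,-0.14],[-0.193,0.19,-0.14]],"roll":[-0.05,-0.1,-0.15,-0.2,-0.25,-0.25,-0.25,-0.25],"grip":[0.03,0.03,0.03,0.03,0.03,0.03,0.03,0.03]}' 60
python3 -c "
from look import *
st();look('plate','w4')"
```

```text
time_s: 6.1
position: [0.5849, 0.0563, 0.2576]
tool_rot: [[-0.031, 1.0, -0.002], [1.0, 0.031, -0.001], [-0.001, -0.002, -1.0]]
ft_force: [-0.5, 0.3, -3.5]
grip_width: 0.0511
t 6.1 pos [0.5849 0.0563 0.2576] phi 91.76 tilt [-0.0019 -0.0007] F [-0.5  0.3 -3.5] grip 0.0511 q [-6.  24.8 65.1 -0.  90.2 -7.8]
[(0.66, [280.0, 142.0, 148.0, 219.0], 28420)]
plate prior [586.   84.1] 2.1 fit [583.5  83.4] 2.5 cost 0.02
```

View pics/w4o.png

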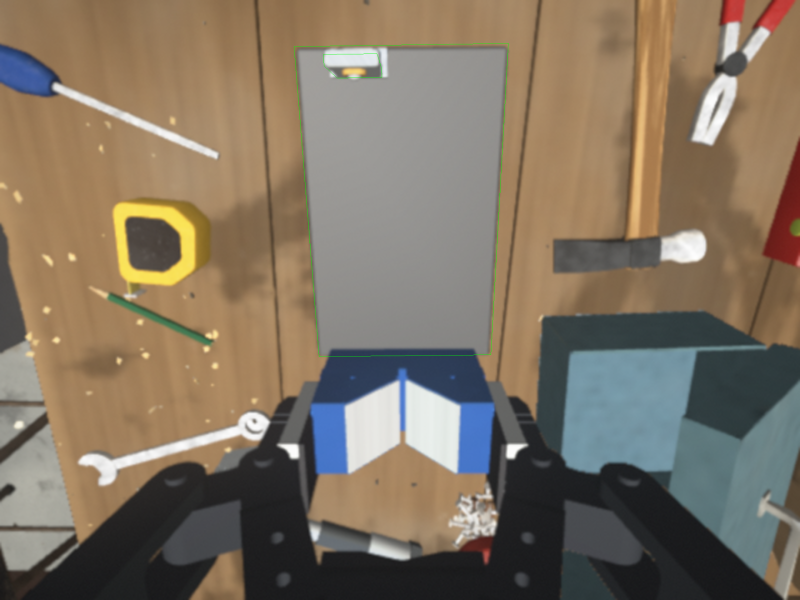

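```bash
cat > plate.py <<'E'
from look import *
p=pickle.load(open('pics/w4.pkl','rb'))
g=cv2.cvtColor(p['frame'],cv2.COLOR_RGB2HSV)[:,:,1].astype(float) # saturation: plate grey low
def edge(line):
    # subpixel crossing at mid level
    lo,hi=line[:5].mean(),line[-5:].mean();m=(lo+hi)/2
    i=np.where((line[:-1]-m)*(line[1:]-m)<=0)[0]
    if len(i)==0: return None
    i=i[len(i)//2];return i+(m-line[i])/(line[i+1]-line[i])
L=[];Rr=[];T=[]
for r in range(60,235,5):
    fr=(r-32)/(250-32)
    cl=208+fr*(223-208);cr=355+fr*(343-355)
    for c,A in((cl,L),(cr,Rr)):
        a=int(c)-10;e=edge(g[r,a:a+21])
        if e is not None:A.append(ray(p,(a+e,r),.03)[:2])
for c in range(280,350,5):
    a=22;e=edge(g[a:a+21,c]); 
    if e is not None:T.append(ray(p,(c,a+e),.03)[:2])
for n,A in(('L',L),('R',Rr),('T',T)):
    A=np.array(A)*1e3;v=cv2.fitLine(A.astype(np.float32),cv2.DIST_HUBER,0,.01,.01).ravel();ang=np.degrees(np.arctan2(v[1],v[0]))
    print(n,len(A),np.round(v[2:],2),round(ang,2))
E
python3 plate.py
```

```text
L 35 [508.28 103.67] -87.93
R 35 [657.03  97.31] -87.87
T 14 [614.16 203.17] 2.05
```

```bash
python3 -c "
from h import *
to(.552,.1331,.07,92.08)"
```

```text
slide [ 0.0745 -0.0285  0.1882] roll -0.0024 phi now 91.94 j6 target approx 11.5 |d| 0.204 t 6.2
```

```bash
python3 -m crank '{"slide":[[0.03,-0.012,0.02],[0.06,-0.024,0.05],[0.0745,-0.0285,0.09],[0.0745,-0.0285,0.13],[0.0745,-0.0285,0.16],[0.0745,-0.0285,0.18],[0.0745,-0.0285,0.188],[0.0745,-0.0285,0.188]],"roll":[-0.002,-0.002,-0.002,-0.002,-0.002,-0.002,-0.002,-0.002],"grip":[0.03,0.03,0.03,0.03,0.03,0.03,0.03,0.03]}' 60
python3 -c "
from h import *
st();to(.552,.1331,.041,92.08);snap('wrist','w5')"
```

```text
time_s: 7.0
position: [0.5519, 0.134, 0.0708]
tool_rot: [[-0.038, 0.999, -0.002], [0.999, 0.038, 0.0], [0.0, -0.002, -1.0]]
ft_force: [0.4, 0.2, -3.3]
grip_width: 0.0509
t 7.0 pos [0.5519 0.134  0.0708] phi 92.18 tilt [-0.0018  0.    ] F [ 0.4  0.2 -3.3] grip 0.0509 q [ 1.7 32.9 84.4  0.  62.7 -0.5]
slide [-0.0009  0.0002  0.0298] roll 0.0018 phi now 92.18 j6 target approx 11.5 |d| 0.03 t 7.0
```

View pics/w5.png

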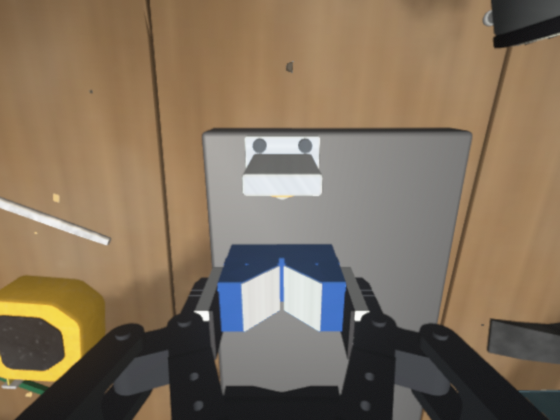

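```bash
python3 -m crank '{"slide":[[-0.001,0,0.01],[-0.001,0,0.02],[-0.001,0,0.026],[-0.001,0,0.029],[-0.001,0,0.030],[-0.001,0,0.0305],[-0.001,0,0.0305],[-0.001,0,0.0305]],"roll":[0,0,0,0,0,0,0,0],"grip":[0.03,0.03,0.03,0.03,0.03,0.03,0.03,0.03]}' 60
python3 -c "
from h import *
st()"
```

```text
time_s: 7.85
position: [0.5528, 0.1322, 0.0411]
tool_rot: [[-0.037, 0.999, 0.0], [0.999, 0.037, -0.0], [-0.0, 0.0, -1.0]]
ft_force: [-0.2, -0.0, -3.2]
grip_width: 0.0511
t 7.85 pos [0.5528 0.1322 0.0411] phi 92.12 tilt [ 0.0005 -0.    ] F [-0.2 -0.  -3.2] grip 0.0511 q [ 1.5 35.2 86.1 -0.  58.7 -0.6]
```

```bash
python3 -m crank '{"slide":[[0,0,0.0005],[0,0,0.001],[0,0,0.0015],[0,0,0.0015],[0,0,0.0015],[0,0,0.0015],[0,0,0.0015],[0,0,0.0015]],"roll":[0,0,0,0,0,0,0,0],"grip":[0.03,0.03,0.03,0.03,0.03,0.03,0.03,0.03]}' 60
python3 -c "
from h import *
st()"
```

```text
time_s: 8.65
position: [0.5528, 0.1322, 0.04]
tool_rot: [[-0.037, 0.999, 0.001], [0.999, 0.037, -0.0], [-0.0, 0.001, -1.0]]
ft_force: [-3.2, -0.7, 5.4]
grip_width: 0.0509
t 8.65 pos [0.5528 0.1322 0.04  ] phi 92.12 tilt [ 0.0006 -0.    ] F [-3.2 -0.7  5.4] grip 0.0509 q [ 1.5 35.3 86.1 -0.  58.5 -0.6]
```

Contact confirmed (force changed sign). Release and rise, and look.

```bash
python3 -m crank '{"slide":[[0,0,0],[0,0,0],[0,0,0],[0,0,-0.03],[0,0,-0.06],[0,0,-0.09],[0,0,-0.12],[0,0,-0.12]],"roll":[0,0,0,0,0,0,0,0],"grip":[0.066,0.066,0.066,0.066,0.085,0.085,0.085,0.085]}' 60
python3 -c "
from look import *
st();look('low_block','w6',z=.03,init=[.552,.1356,.0363]);to(.4375,-.167,.2,103)"
```

```text
time_s: 9.45
position: [0.5544, 0.1323, 0.1633]
tool_rot: [[-0.037, 0.999, 0.008], [0.999, 0.037, 0.0], [-0.0, 0.008, -1.0]]
ft_force: [0.5, -0.1, 0.2]
grip_width: 0.0849
t 9.45 pos [0.5544 0.1323 0.1633] phi 92.13 tilt [0.0078 0.0002] F [ 0.5 -0.1  0.2] grip 0.0849 q [ 1.5 26.8 77.8  0.  74.9 -0.6]
[(0.95, [278.0, 203.0, 69.0, 40.0], 2569), (0.74, [261.0, 378.0, 36.0, 26.0], 550)]
low_block prior [552.  135.6] 2.1 fit [552.  134.7] 2.2 cost 0.013
slide [-0.2947 -0.1261 -0.0407] roll -0.1899 phi now 92.12 j6 target approx -33.9 |d| 0.323 t 9.6
```

View pics/w6o.png

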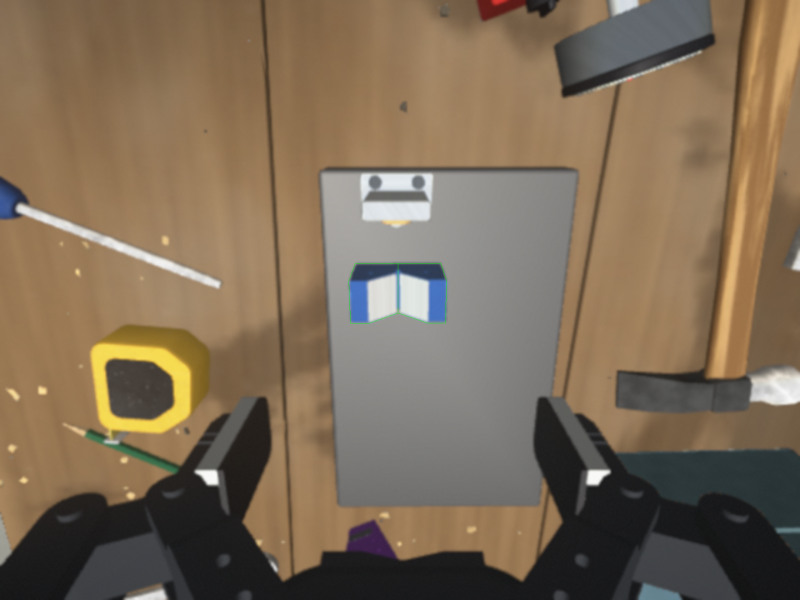

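```bash
python3 -m crank '{"slide":[[-0.05,-0.02,-0.03],[-0.09,-0.04,-0.03],[-0.13,-0.06,-0.03],[-0.17,-0.08,-0.02],[-0.22,-0.1,-0.01],[-0.26,-0.115,0],[-0.295,-0.126,0.01],[-0.295,-0.126,0.01]],"roll":[-0.05,-0.1,-0.15,-0.19,-0.19,-0.19,-0.19,-0.19],"grip":[0.085,0.085,0.085,0.085,0.085,0.085,0.085,0.085]}'
python3 -c "
from look import *
p=pickle.load(open('pics/w6.pkl','rb'));print('ball',proj(p,[[.5504,.1755,.072]]))
st();look('tall_block','w7',init=[.4375,-.1675,.227])"
```

```text
time_s: 10.35
position: [0.4359, -0.1703, 0.147]
tool_rot: [[-0.22, 0.975, -0.004], [0.975, 0.22, 0.002], [0.003, -0.003, -1.0]]
ft_force: [0.1, 0.7, 0.5]
grip_width: 0.0854
ball [[277.67898372 159.36258801]]
t 10.35 pos [ 0.4359 -0.1703  0.147 ] phi 102.72 tilt [-0.0037  0.0018] F [0.1 0.7 0.5] grip 0.0854 q [-35.9  18.8  94.6  -0.   66.8 -48.6]
[(0.96, [287.0, 203.0, 61.0, 48.0], 2413)]
tall_block prior [ 437.5 -167.5] 13.0 fit [ 437.4 -168.4] 13.5 cost 0.007
```

View pics/w7o.png

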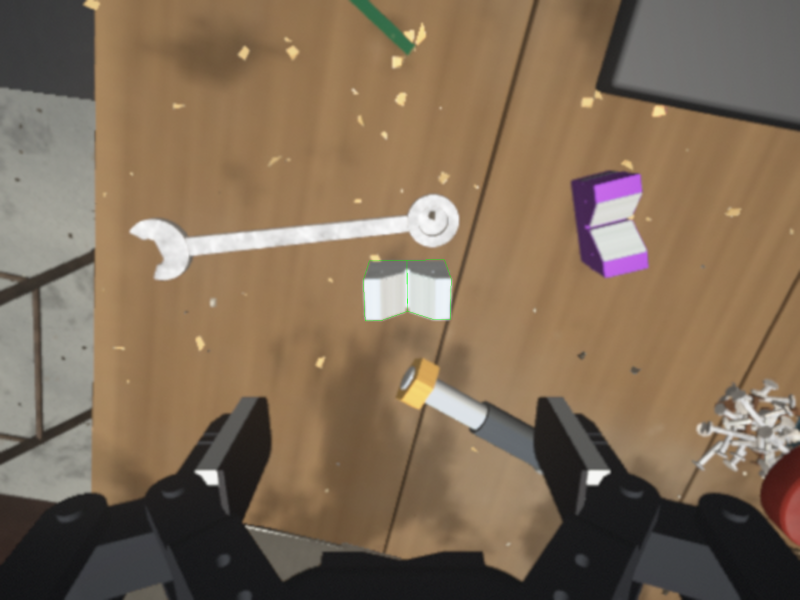

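```bash
python3 -c "
from look import *
to(.4374,-.1688,.010,103.4)"
```

```text
slide [-0.0017  0.0002  0.1382] roll -0.0088 phi now 102.89 j6 target approx -34.5 |d| 0.138 t 10.4
```

```bash
python3 -m crank '{"slide":[[-0.001,0,0.03],[-0.001,0,0.06],[-0.001,0,0.09],[-0.001,0,0.115],[-0.001,0,0.13],[-0.001,0,0.137],[-0.001,0,0.137],[-0.001,0,0.137]],"roll":[-0.009,-0.009,-0.009,-0.009,-0.009,-0.009,-0.009,-0.009],"grip":[0.085,0.085,0.085,0.085,0.085,0.085,0.085,0.085]}'
python3 -m crank '{"slide":[[0,0,0],[0,0,0],[0,0,0],[0,0,0],[0,0,0],[0,0,0],[0,0,0],[0,0,0]],"roll":[0,0,0,0,0,0,0,0],"grip":[0.03,0.03,0.03,0.03,0.03,0.03,0.03,0.03]}' 60
python3 -c "
from look import *
st()
to(.555,.03,.20,92.1)"
```

```text
time_s: 11.25
position: [0.4384, -0.168, 0.0129]
tool_rot: [[-0.235, 0.972, 0.001], [0.972, 0.235, -0.0], [-0.001, 0.001, -1.0]]
ft_force: [0.7, 1.0, 0.6]
grip_width: 0.0849
time_s: 12.05
position: [0.4381, -0.1684, 0.013]
tool_rot: [[-0.234, 0.972, 0.001], [0.972, 0.234, -0.001], [-0.001, 0.001, -1.0]]
ft_force: [-1.3, 1.2, 6.1]
grip_width: 0.0473
t 12.05 pos [ 0.4381 -0.1684  0.013 ] phi 103.52 tilt [ 0.0009 -0.0006] F [-1.3  1.2  6.1] grip 0.0473 q [-35.5  31.  103.6   0.   45.3 -49. ]
slide [ 0.1654  0.1602 -0.187 ] roll 0.1993 phi now 103.52 j6 target approx 1.0 |d| 0.297 t 12.1
```

```bash
python3 -m crank '{"slide":[[0,0,-0.02],[0,0,-0.06],[0.02,0.02,-0.10],[0.05,0.05,-0.10],[0.085,0.085,-0.10],[0.12,0.12,-0.10],[0.155,0.15,-0.10],[0.172,0.160,-0.10]],"roll":[0,0,0,0.05,0.1,0.15,0.199,0.199],"grip":[0.03,0.03,0.03,0.03,0.03,0.03,0.03,0.03]}' 60
python3 -c "
from look import *
st();snap('wrist','w8')
to(.5555,.0375,.075,92.1)"
```

```text
time_s: 12.85
position: [0.5542, 0.0397, 0.112]
tool_rot: [[-0.038, 0.999, 0.0], [0.999, 0.038, 0.001], [0.001, 0.0, -1.0]]
ft_force: [-0.6, -0.6, -3.5]
grip_width: 0.0471
t 12.85 pos [0.5542 0.0397 0.112 ] phi 92.2 tilt [0.0002 0.0006] F [-0.6 -0.6 -3.5] grip 0.0471 q [ -8.1  28.9  83.9   0.   67.2 -10.3]
slide [-0.0036  0.0014  0.0369] roll 0.0038 phi now 92.32 j6 target approx 1.8 |d| 0.037 t 12.9
```

View pics/w8.png

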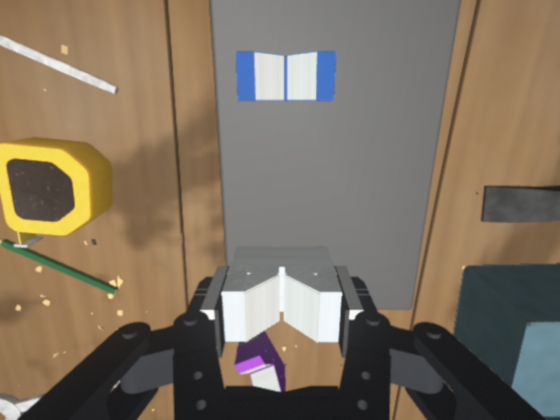

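```bash
python3 -m crank '{"slide":[[-0.003,0.0014,0.02],[-0.003,0.0014,0.04],[-0.003,0.0014,0.055],[-0.003,0.0014,0.062],[-0.003,0.0014,0.066],[-0.003,0.0014,0.066],[-0.003,0.0014,0.066],[-0.003,0.0014,0.066]],"roll":[0.003,0.003,0.003,0.003,0.003,0.003,0.003,0.003],"grip":[0.03,0.03,0.03,0.03,0.03,0.03,0.03,0.03]}' 60
python3 -c "
from look import *
st()
to(.5555,.0375,.043,92.1)"
```

```text
time_s: 13.7
position: [0.5551, 0.0334, 0.047]
tool_rot: [[-0.034, 0.999, 0.001], [0.999, 0.034, -0.0], [-0.0, 0.001, -1.0]]
ft_force: [0.1, -0.8, -3.0]
grip_width: 0.0474
t 13.7 pos [0.5551 0.0334 0.047 ] phi 91.95 tilt [ 0.0012 -0.0002] F [ 0.1 -0.8 -3. ] grip 0.0474 q [ -8.8  33.8  87.9  -0.   58.2 -10.7]
slide [0.0041 0.0005 0.004 ] roll -0.0027 phi now 91.95 j6 target approx 1.8 |d| 0.006 t 13.7
```

```bash
python3 -m crank '{"slide":[[0.004,0.0005,0],[0.004,0.0005,0.001],[0.004,0.0005,0.002],[0.004,0.0005,0.003],[0.004,0.0005,0.004],[0.004,0.0005,0.0045],[0.004,0.0005,0.005],[0.004,0.0005,0.005]],"roll":[-0.003,-0.003,-0.003,-0.003,-0.003,-0.003,-0.003,-0.003],"grip":[0.03,0.03,0.03,0.03,0.03,0.03,0.03,0.03]}' 60
python3 -c "
from look import *
st()
to(.5555,.0375,.043,92.1)"
```

```text
time_s: 14.5
position: [0.5551, 0.0375, 0.0431]
tool_rot: [[-0.037, 0.999, 0.001], [0.999, 0.037, -0.0], [-0.0, 0.001, -1.0]]
ft_force: [-5.6, 0.2, 15.9]
grip_width: 0.0472
t 14.5 pos [0.5551 0.0375 0.0431] phi 92.13 tilt [ 0.001  -0.0002] F [-5.6  0.2 15.9] grip 0.0472 q [ -8.3  34.2  88.   -0.   57.8 -10.5]
slide [-0.      0.0004  0.0001] roll 0.0005 phi now 92.13 j6 target approx 1.8 |d| 0.0 t 14.5
```

Landed. Release, rise, look.

```bash
python3 -m crank '{"slide":[[0,0,-0.0005],[0,0,-0.0005],[0,0,-0.0005],[0,0,-0.03],[0,0,-0.06],[0,0,-0.10],[0,0,-0.13],[0,0,-0.13]],"roll":[0,0,0,0,0,0,0,0],"grip":[0.066,0.066,0.066,0.066,0.085,0.085,0.085,0.085]}' 60
python3 -c "
from look import *
st();p,x=look('tall_block','w9',z=.03,init=[.5555,.0375,.0363])
r=silhouettes('low_block',p);
for b in r: print(b['confidence'],b['box'])
b=r[0];print(fit('low_block',[(p,b['pixels'])],(.552,.135,[.0363]),.03))
"
```

```text
time_s: 15.3
position: [0.5568, 0.0373, 0.1753]
tool_rot: [[-0.037, 0.999, 0.008], [0.999, 0.037, -0.001], [-0.001, 0.008, -1.0]]
ft_force: [0.3, 0.5, -0.3]
grip_width: 0.0849
t 15.3 pos [0.5568 0.0373 0.1753] phi 92.12 tilt [ 0.0079 -0.0011] F [ 0.3  0.5 -0.3] grip 0.0849 q [ -8.3  25.1  78.8   0.   75.7 -10.4]
[(0.64, [279.0, 204.0, 63.0, 44.0], 2328)]
tall_block prior [555.5  37.5] 2.1 fit [554.9  37.7] 1.3 cost 0.012
0.76 [280.7, 75.3, 74.8, 34.0]
0.66 [261.1, 319.3, 43.4, 64.0]
(array([0.55214143, 0.13534377, 0.04344001]), np.float64(0.008708369918167591))
```

View pics/w9o.png

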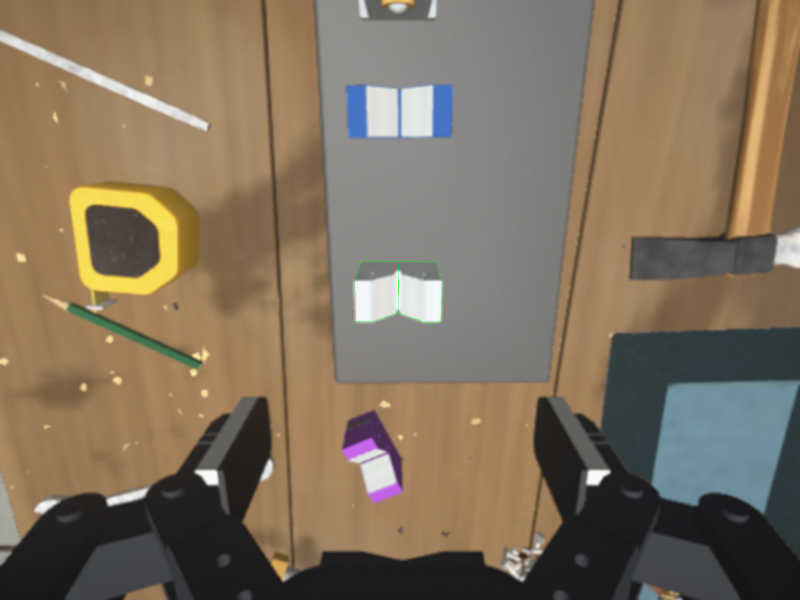

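```bash
python3 -c "
from look import *
to(.5398,-.258,.16,-18.8)"
```

```text
slide [-0.2947 -0.0257  0.0103] roll 1.9358 phi now 92.11 j6 target approx 83.3 |d| 0.296 t 15.4
```

```bash
python3 -m crank '{"slide":[[-0.04,-0.004,0],[-0.09,-0.008,0],[-0.13,-0.012,0],[-0.17,-0.015,0],[-0.21,-0.018,0],[-0.25,-0.022,0],[-0.294,-0.0257,0.01],[-0.294,-0.0257,0.01]],"roll":[0.14,0.28,0.42,0.56,0.7,0.84,0.98,1.12],"grip":[0.085,0.085,0.085,0.085,0.085,0.085,0.085,0.085]}'
python3 -c "
from look import *
st()
to(.5398,-.258,.16,-18.8)"
```

```text
time_s: 16.25
position: [0.5389, -0.2617, 0.158]
tool_rot: [[0.888, 0.459, -0.004], [0.459, -0.888, 0.002], [-0.003, -0.003, -1.0]]
ft_force: [-0.7, 0.3, 0.0]
grip_width: 0.085
t 16.25 pos [ 0.5389 -0.2617  0.158 ] phi 27.33 tilt [-0.0039  0.0017] F [-0.7  0.3  0. ] grip 0.085 q [-37.2  30.1  72.8  -0.1  77.3  25.5]
slide [ 0.0025 -0.0028 -0.002 ] roll 0.8051 phi now 27.33 j6 target approx 83.3 |d| 0.004 t 16.2
```

```bash
python3 -m crank '{"slide":[[0.002,-0.003,0],[0.002,-0.003,0],[0.002,-0.003,0],[0.002,-0.003,0],[0.002,-0.003,0],[0.002,-0.003,0],[0.002,-0.003,0],[0.002,-0.003,0]],"roll":[0.14,0.28,0.42,0.56,0.7,0.805,0.805,0.805],"grip":[0.085,0.085,0.085,0.085,0.085,0.085,0.085,0.085]}'
python3 -c "
from look import *
st()
look('axle','w10')"
```

```text
time_s: 17.05
position: [0.5404, -0.2535, 0.1602]
tool_rot: [[0.951, -0.309, -0.002], [-0.309, -0.951, 0.001], [-0.002, -0.001, -1.0]]
ft_force: [-0.4, 0.4, -0.3]
grip_width: 0.085
t 17.05 pos [ 0.5404 -0.2535  0.1602] phi -18.01 tilt [-0.0017  0.0012] F [-0.4  0.4 -0.3] grip 0.085 q [-36.5  29.8  73.1  -0.   77.2  71.5]
[(0.64, [288.0, 198.0, 45.0, 183.0], 5173), (0.22, [46.0, 230.0, 92.0, 174.0], 8577)]
axle prior [ 532.2 -255.4] -108.8 fit [ 530.8 -257. ] -108.8 cost 0.016
```

View pics/w10o.png

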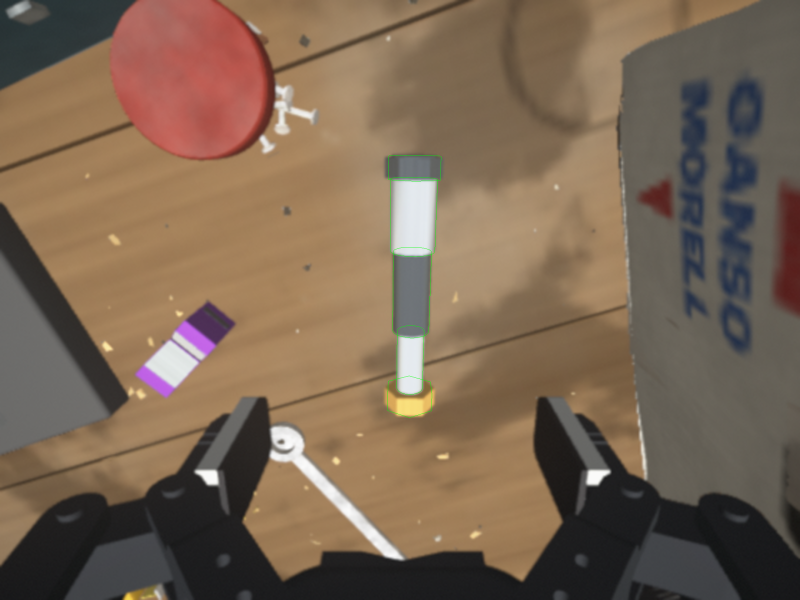

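```bash
python3 -c "
from look import *
to(.5384,-.2596,.05,-18.8)"
```

```text
slide [-1.000e-04  6.400e-03  1.107e-01] roll 0.013 phi now -18.05 j6 target approx 83.1 |d| 0.111 t 17.1
```

```bash
python3 -m crank '{"slide":[[0,0.006,0.03],[0,0.006,0.06],[0,0.006,0.09],[0,0.006,0.11],[0,0.006,0.11],[0,0.006,0.11],[0,0.006,0.11],[0,0.006,0.11]],"roll":[0.013,0.013,0.013,0.013,0.013,0.013,0.013,0.013],"grip":[0.085,0.085,0.085,0.085,0.06,0.06,0.06,0.06]}'
python3 -c "
from look import *
st()
look('axle','w11',init=[.5308,-.257,-1.899]);to(.5384,-.2596,.004,-18.8)"
```

```text
time_s: 17.95
position: [0.5393, -0.2597, 0.0526]
tool_rot: [[0.946, -0.324, 0.002], [-0.324, -0.946, -0.001], [0.002, 0.001, -1.0]]
ft_force: [-0.9, 0.0, -0.2]
grip_width: 0.0599
t 17.95 pos [ 0.5393 -0.2597  0.0526] phi -18.9 tilt [ 0.0019 -0.0014] F [-0.9  0.  -0.2] grip 0.0599 q [-37.   36.6  80.4  -0.   62.9  71.9]
[]
none
slide [-0.0007  0.0002  0.0482] roll -0.0018 phi now -18.91 j6 target approx 83.1 |d| 0.048 t 18.1
```

```bash
python3 -c "
from look import *
p=pickle.load(open('pics/w11.pkl','rb'))
cv2.imwrite('pics/w11o.png',cv2.resize(overlay(p,{'axle':[.5308,-.257,-1.899]}),(800,600)))"
```

```text
(no output)
```

View pics/w11o.png

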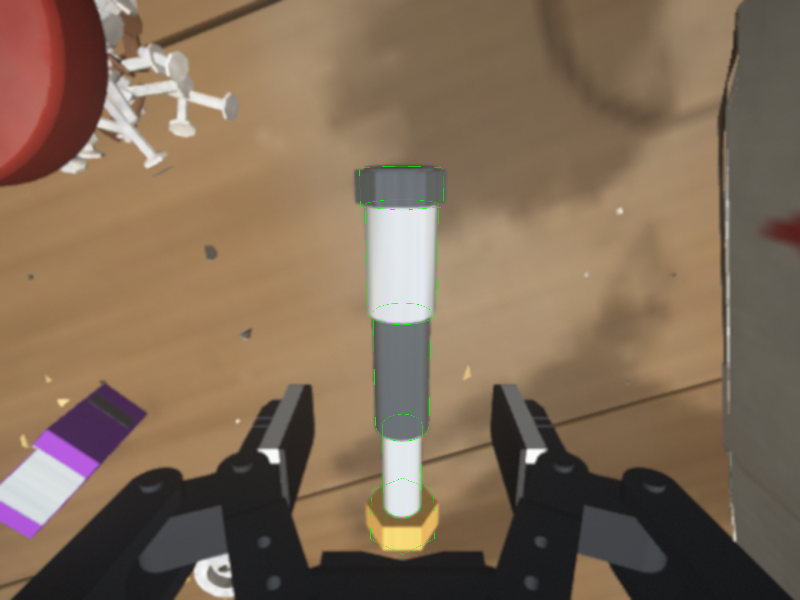

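```bash
python3 -m crank '{"slide":[[0,0,0.015],[0,0,0.03],[0,0,0.04],[0,0,0.045],[0,0,0.048],[0,0,0.048],[0,0,0.048],[0,0,0.048]],"roll":[0,0,0,0,0,0,0,0],"grip":[0.06,0.06,0.06,0.06,0.06,0.06,0.06,0.06]}'
python3 -c "
from look import *
st()"
```

```text
time_s: 18.85
position: [0.539, -0.2596, 0.0038]
tool_rot: [[0.946, -0.324, 0.001], [-0.324, -0.946, -0.001], [0.001, 0.0, -1.0]]
ft_force: [-0.2, 1.1, -0.5]
grip_width: 0.0597
t 18.85 pos [ 0.539  -0.2596  0.0038] phi -18.92 tilt [ 0.0007 -0.0005] F [-0.2  1.1 -0.5] grip 0.0597 q [-37.   40.4  82.6  -0.   56.9  71.9]
```

```bash
python3 -m crank '{"slide":[[0,0,0],[0,0,0],[0,0,0],[0,0,0],[0,0,0],[0,0,0],[0,0,0],[0,0,0]],"roll":[0,0,0,0,0,0,0,0],"grip":[0.01,0.01,0.01,0.01,0.01,0.01,0.01,0.01]}' 100
python3 -c "
from look import *
st()"
python3 -m crank '{"slide":[[0,0,-0.01],[0,0,-0.03],[0,0,-0.06],[0,0,-0.1],[0,0,-0.13],[0,0,-0.15],[0,0,-0.15],[0,0,-0.15]],"roll":[0,0,0,0,0,0,0,0],"grip":[0.01,0.01,0.01,0.01,0.01,0.01,0.01,0.01]}' 100
python3 -c "
from look import *
st();snap('wrist','w12');snap('scene','s12');to(.5535,.094,.15,91.95)"
```

```text
time_s: 19.65
position: [0.539, -0.2593, 0.0039]
tool_rot: [[0.946, -0.324, 0.0], [-0.324, -0.946, -0.0], [0.001, 0.0, -1.0]]
ft_force: [-1.5, 1.8, 6.3]
grip_width: 0.0209
t 19.65 pos [ 0.539  -0.2593  0.0039] phi -18.91 tilt [ 0.0005 -0.0002] F [-1.5  1.8  6.3] grip 0.0209 q [-37.   40.4  82.6   0.   57.   71.9]
time_s: 20.45
position: [0.5383, -0.259, 0.1524]
tool_rot: [[0.946, -0.324, -0.001], [-0.324, -0.946, 0.001], [-0.002, -0.0, -1.0]]
ft_force: [0.3, 0.6, -5.7]
grip_width: 0.021
t 20.45 pos [ 0.5383 -0.259   0.1524] phi -18.92 tilt [-0.0013  0.001 ] F [ 0.3  0.6 -5.7] grip 0.021 q [-37.   30.2  73.7  -0.   76.2  71.9]
slide [-0.0999 -0.3388  0.0022] roll -1.9351 phi now -18.92 j6 target approx 7.7 |d| 0.353 t 20.6
```

View pics/w12.png

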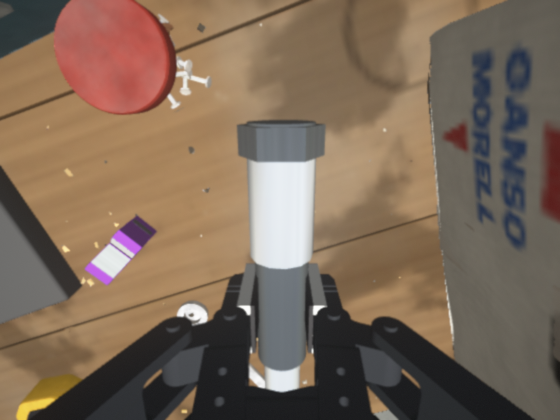

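```bash
python3 -c "
import cv2
a=cv2.imread('pics/s12.png');cv2.imwrite('pics/s12c.png',cv2.resize(a[150:330,300:500],(800,720))[:600])"
```

```text
(no output)
```

View pics/s12c.png

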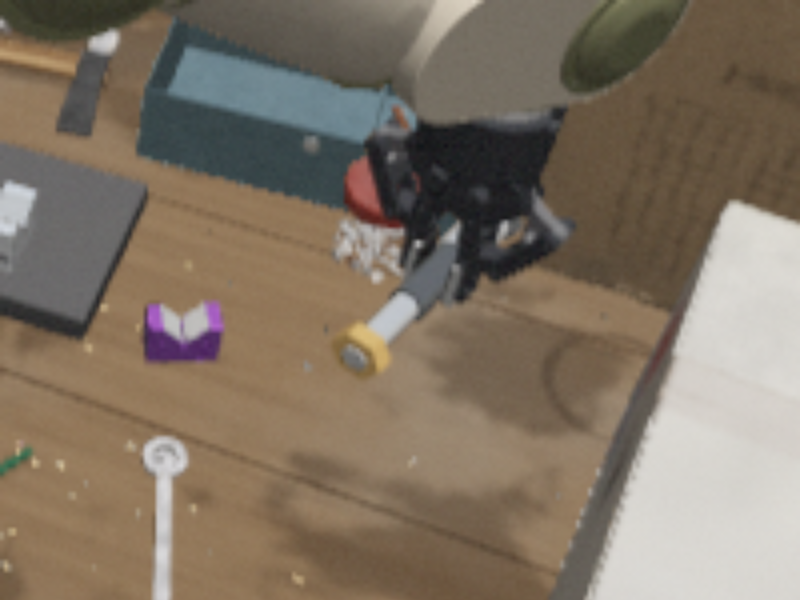

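```bash
cat > pitch.py <<'E'
from look import *
def axpts(o,ax,up):  # frame
    side=np.cross(ax,up);return np.stack([side,ax,up],1)
def pred(p,tag,tcp,Rt,dx,dz,pit,save=True,flip=-1):
    # axle origin located along tool x: head toward sign*toolx ; dx = axle coordinate at grasp
    xt=Rt[:,0];zt=Rt[:,2]
    ax=np.cos(pit)*xt-np.sin(pit)*zt  # pit>0 head up
    up=-(np.cos(pit)*zt+np.sin(pit)*xt)
    R=axpts(None,ax,up)
    org=tcp-zt*dz-ax*dx
    im=cv2.resize(cv2.cvtColor(p['frame'],cv2.COLOR_RGB2BGR),None,fx=4,fy=4)
    for P in MOD['axle']:
        X=(P-[0,0,.015])@R.T+org
        q=(proj(p,X)+.5)*4
        cv2.polylines(im,[cv2.convexHull(q.astype(np.int32))],True,(0,255,0),2)
    cv2.imwrite(f'pics/{tag}.png',cv2.resize(im,(800,600),interpolation=cv2.INTER_AREA))
E
python3 -c "
from pitch import *
o=observe();p=pickle.load(open('pics/w12.pkl','rb'))
for i,a in enumerate((0,.05)): pred(p,'pp%d'%i,np.array(o['position']),np.array(o['tool_rot']),.008,.011,a)
a=np.hstack([cv2.resize(cv2.imread('pics/pp%d.png'%i)[130:600,230:580],(390,524)) for i in(0,1)]);cv2.imwrite('pics/pp.png',a)"
```

```text
(no output)
```

View pics/pp.png

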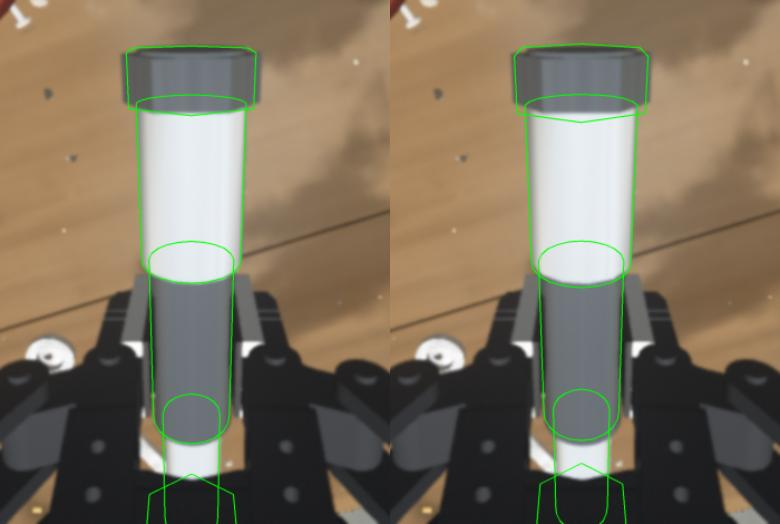

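```bash
sed -i "s/,6,np.pi\/6)/,6,0)/g" fit.py
python3 -c "
from pitch import *
o=observe();p=pickle.load(open('pics/w12.pkl','rb'))
for i,a in enumerate((0,.05)): pred(p,'pp%d'%i,np.array(o['position']),np.array(o['tool_rot']),.010,.011,a)
a=np.hstack([cv2.resize(cv2.imread('pics/pp%d.png'%i)[130:600,230:580],(390,524)) for i in(0,1)]);cv2.imwrite('pics/pp.png',a)"
```

```text
(no output)
```

View pics/pp.png

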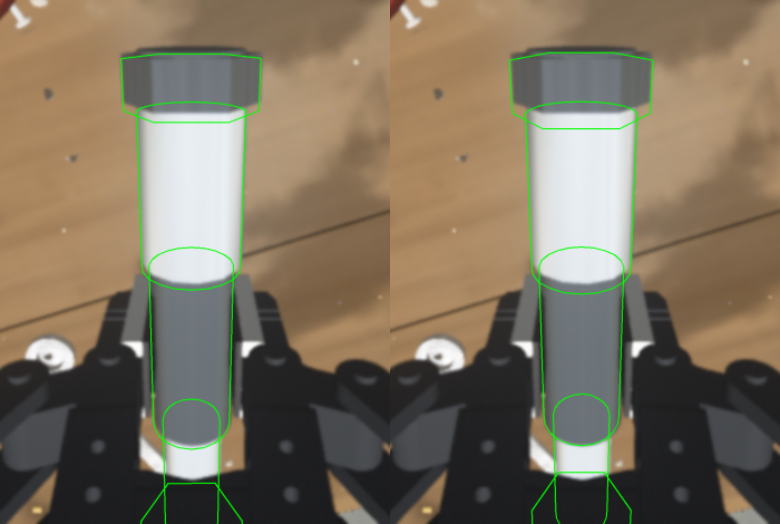

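```bash
python3 -m crank '{"slide":[[-0.01,-0.03,0],[-0.02,-0.07,0],[-0.03,-0.11,0],[-0.045,-0.15,0],[-0.055,-0.19,0],[-0.07,-0.23,0],[-0.08,-0.27,0],[-0.09,-0.31,0]],"roll":[-0.13,-0.26,-0.39,-0.52,-0.65,-0.78,-0.91,-1.04],"grip":[0.01,0.01,0.01,0.01,0.01,0.01,0.01,0.01]}' 100
python3 -c "
from look import *
st();to(.5535,.0942,.15,91.95)"
```

```text
time_s: 21.35
position: [0.5535, 0.0648, 0.152]
tool_rot: [[0.755, 0.656, -0.003], [0.656, -0.755, 0.0], [-0.002, -0.002, -1.0]]
ft_force: [2.0, -0.9, -4.8]
grip_width: 0.0211
t 21.35 pos [0.5535 0.0648 0.152 ] phi 40.97 tilt [-0.0027  0.0002] F [ 2.  -0.9 -4.8] grip 0.0211 q [-5.5 26.6 80.5 -0.  73.1 43.5]
slide [ 0.0193 -0.0222  0.002 ] roll -0.8898 phi now 40.97 j6 target approx 7.7 |d| 0.03 t 21.4
```

```bash
python3 -m crank '{"slide":[[0.019,-0.022,0],[0.019,-0.022,0],[0.019,-0.022,0],[0.019,-0.022,0],[0.019,-0.022,0],[0.019,-0.022,0],[0.019,-0.022,0],[0.019,-0.022,0]],"roll":[-0.13,-0.26,-0.39,-0.52,-0.65,-0.78,-0.89,-0.89],"grip":[0.01,0.01,0.01,0.01,0.01,0.01,0.01,0.01]}' 100
python3 -c "
from look import *
st();to(.5535,.0942,.085,91.95)"
```

```text
time_s: 22.15
position: [0.5537, 0.0921, 0.152]
tool_rot: [[-0.03, 1.0, -0.003], [1.0, 0.03, 0.0], [0.0, -0.003, -1.0]]
ft_force: [-0.9, 0.1, -4.4]
grip_width: 0.0209
t 22.15 pos [0.5537 0.0921 0.152 ] phi 91.71 tilt [-0.0026  0.0001] F [-0.9  0.1 -4.4] grip 0.0209 q [-2.6 26.9 79.8 -0.  73.4 -4.3]
slide [ 0.0021 -0.      0.067 ] roll -0.0042 phi now 91.71 j6 target approx 7.7 |d| 0.067 t 22.1
```

```bash
python3 -m crank '{"slide":[[0.002,0,0.02],[0.002,0,0.04],[0.002,0,0.055],[0.002,0,0.063],[0.002,0,0.067],[0.002,0,0.067],[0.002,0,0.067],[0.002,0,0.067]],"roll":[-0.004,-0.004,-0.004,-0.004,-0.004,-0.004,-0.004,-0.004],"grip":[0.01,0.01,0.01,0.01,0.01,0.01,0.01,0.01]}' 100
python3 -c "
from look import *
st();to(.5535,.0942,.061,91.95);snap('wrist','w13');p=snap('scene','s13')
cv2.imwrite('pics/s13c.png',cv2.resize(cv2.imread('pics/s13.png')[150:270,220:380],(800,600)))"
```

```text
time_s: 22.95
position: [0.5546, 0.0941, 0.087]
tool_rot: [[-0.033, 0.999, 0.001], [0.999, 0.033, -0.0], [-0.0, 0.001, -1.0]]
ft_force: [-0.9, -0.3, -5.9]
grip_width: 0.0209
t 22.95 pos [0.5546 0.0941 0.087 ] phi 91.87 tilt [ 0.0013 -0.0001] F [-0.9 -0.3 -5.9] grip 0.0209 q [-2.4 31.2 84.5 -0.  64.2 -4.3]
slide [ 0.0002 -0.0011  0.026 ] roll -0.0014 phi now 91.87 j6 target approx 7.7 |d| 0.026 t 22.9
```

View pics/w13.png

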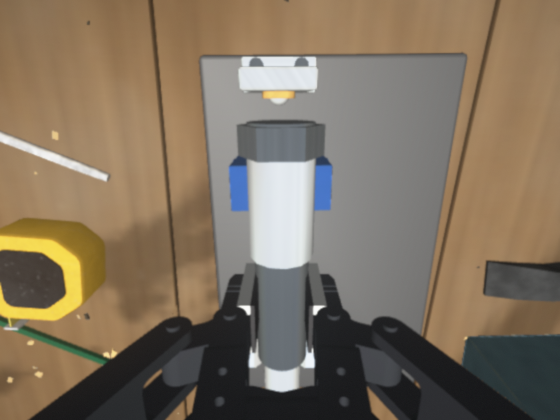

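View pics/s13c.png

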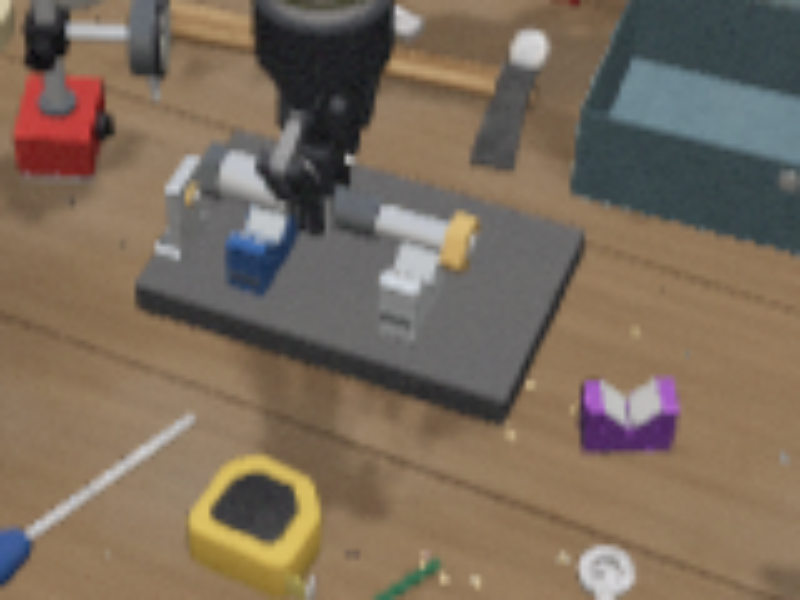

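```bash
python3 -m crank '{"slide":[[0,-0.001,0.006],[0,-0.001,0.012],[0,-0.001,0.017],[0,-0.001,0.020],[0,-0.001,0.022],[0,-0.001,0.023],[0,-0.001,0.0235],[0,-0.001,0.0235]],"roll":[0,0,0,0,0,0,0,0],"grip":[0.01,0.01,0.01,0.01,0.01,0.01,0.01,0.01]}' 100
python3 -c "
from look import *
st();to(.5535,.0942,.061,91.95)"
```

```text
time_s: 23.85
position: [0.5533, 0.0941, 0.0629]
tool_rot: [[-0.033, 0.999, 0.0], [0.999, 0.033, 0.0], [0.0, 0.0, -1.0]]
ft_force: [0.1, 0.1, -5.1]
grip_width: 0.0208
t 23.85 pos [0.5533 0.0941 0.0629] phi 91.89 tilt [0.0002 0.    ] F [ 0.1  0.1 -5.1] grip 0.0208 q [-2.4 32.9 86.1  0.  60.9 -4.3]
slide [0.0001 0.0002 0.0019] roll -0.0011 phi now 91.89 j6 target approx 7.7 |d| 0.002 t 23.9
```

```bash
python3 -m crank '{"slide":[[0,0,0.0005],[0,0,0.001],[0,0,0.0015],[0,0,0.002],[0,0,0.002],[0,0,0.002],[0,0,0.002],[0,0,0.002]],"roll":[0,0,0,0,0,0,0,0],"grip":[0.01,0.01,0.01,0.01,0.01,0.01,0.01,0.01]}' 100
python3 -c "
from look import *
st()"
```

```text
time_s: 24.65
position: [0.5536, 0.0941, 0.0612]
tool_rot: [[-0.033, 0.999, 0.001], [0.999, 0.033, 0.0], [-0.0, 0.001, -1.0]]
ft_force: [1.3, -0.2, 1.1]
grip_width: 0.0207
t 24.65 pos [0.5536 0.0941 0.0612] phi 91.88 tilt [0.0011 0.    ] F [ 1.3 -0.2  1.1] grip 0.0207 q [-2.4 33.1 86.2  0.  60.7 -4.3]
```

```bash
python3 -m crank '{"slide":[[0,0,0.0005],[0,0,0.0005],[0,0,0.0005],[0,0,0.0005],[0,0,0.0005],[0,0,0.0005],[0,0,0.0005],[0,0,0.0005]],"roll":[0,0,0,0,0,0,0,0],"grip":[0.015,0.025,0.03,0.04,0.05,0.055,0.055,0.055]}' 40
python3 -m crank '{"slide":[[0,0,-0.02],[0,0,-0.04],[0,0,-0.07],[0,0,-0.11],[0,0,-0.14],[0,0,-0.17],[0,0,-0.18],[0,0,-0.18]],"roll":[0,0,0,0,0,0,0,0],"grip":[0.055,0.055,0.055,0.055,0.06,0.06,0.06,0.06]}' 40
python3 -c "
from look import *
st();look('axle','w14',z=.057,init=[.5538,.0862,.033]);p=snap('scene','s14')
cv2.imwrite('pics/s14c.png',cv2.resize(cv2.imread('pics/s14.png')[150:270,220:380],(800,600)))"
```

```text
time_s: 25.45
position: [0.5532, 0.0941, 0.0603]
tool_rot: [[-0.033, 0.999, -0.0], [0.999, 0.033, -0.0], [-0.0, -0.0, -1.0]]
ft_force: [-0.6, -0.0, 0.2]
grip_width: 0.0549
time_s: 26.25
position: [0.5535, 0.0941, 0.2411]
tool_rot: [[-0.033, 0.999, 0.002], [0.999, 0.033, -0.0], [-0.0, 0.002, -1.0]]
ft_force: [-0.4, 0.7, 0.5]
grip_width: 0.06
t 26.25 pos [0.5535 0.0941 0.2411] phi 91.9 tilt [ 0.0022 -0.0001] F [-0.4  0.7  0.5] grip 0.06 q [-2.4 22.5 71.5 -0.  85.8 -4.3]
[(0.97, [282.0, 194.0, 39.0, 170.0], 4244)]
axle prior [553.8  86.2] 1.9 fit [553.5  85.3] 1.5 cost 0.017
```

View pics/w14o.png

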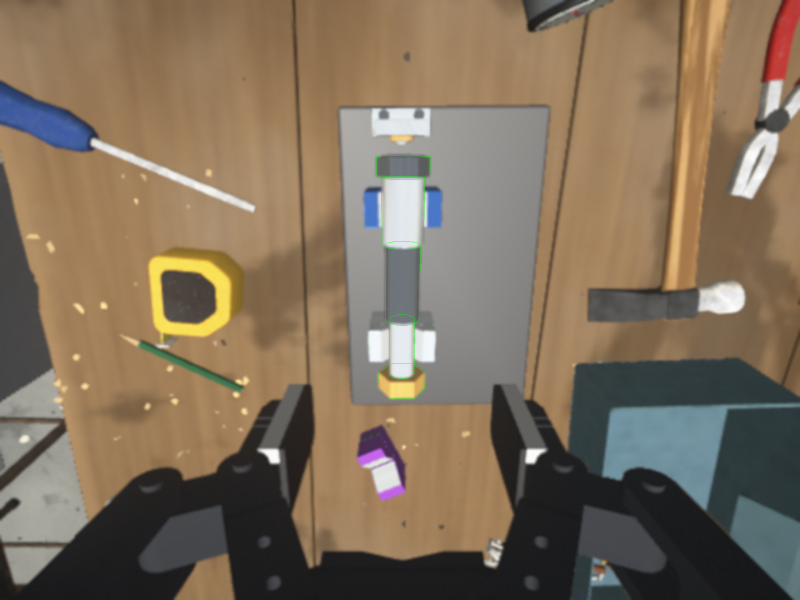

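View pics/s14c.png

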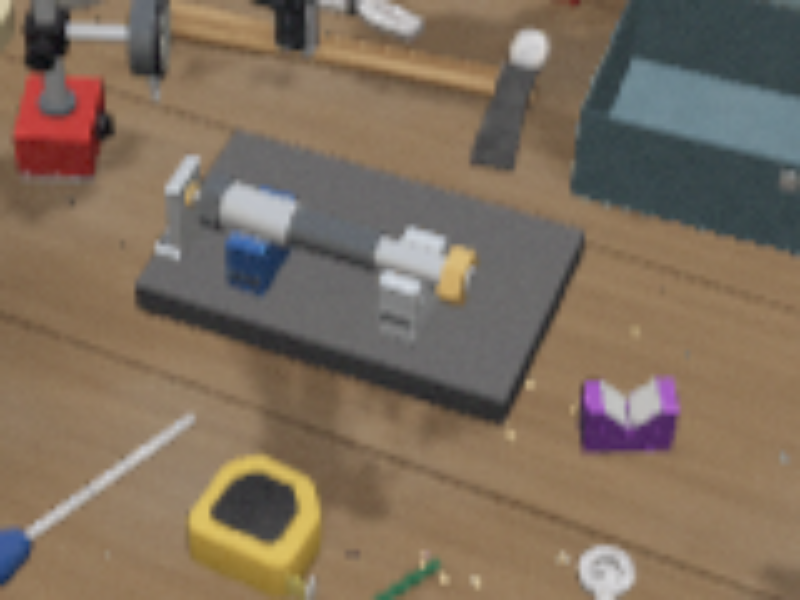

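```bash
python3 -c "
from look import *
p=pickle.load(open('pics/w14.pkl','rb'))
f=cv2.cvtColor(p['frame'],cv2.COLOR_RGB2BGR)[65:135,250:320];cv2.imwrite('pics/z.png',cv2.resize(f,(600,600),interpolation=cv2.INTER_CUBIC))
print(proj(p,[[.5504,.1755,.072],[.5512,.1693,.087],[.5512,.1693,.072]]))"
```

```text
[[281.07455386 101.79732041]
 [281.77248443 109.6189304 ]
 [281.73073255 109.05465145]]
```

View pics/z.png

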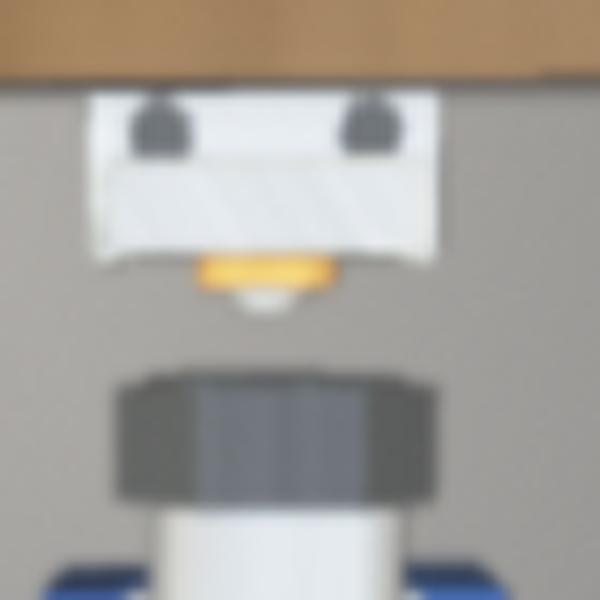

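```bash
python3 -c "
from look import *
to(.613,.3145,.225,111.6)"
```

```text
slide [0.2183 0.0676 0.0134] roll -0.3441 phi now 91.89 j6 target approx 5.6 |d| 0.229 t 26.4
```

```bash
python3 -m crank '{"slide":[[0.03,0.01,0],[0.07,0.02,0],[0.11,0.034,0],[0.15,0.046,0],[0.19,0.059,0],[0.218,0.0676,0.013],[0.218,0.0676,0.013],[0.218,0.0676,0.013]],"roll":[-0.05,-0.1,-0.15,-0.2,-0.25,-0.3,-0.344,-0.344],"grip":[0.06,0.06,0.06,0.06,0.06,0.06,0.06,0.06]}'
python3 -c "
from look import *
st();look('gauge','w15')"
```

```text
time_s: 27.2
position: [0.6131, 0.3148, 0.2246]
tool_rot: [[-0.37, 0.929, -0.004], [0.929, 0.37, -0.001], [0.0, -0.004, -1.0]]
ft_force: [1.7, -1.1, -0.0]
grip_width: 0.0597
t 27.2 pos [0.6131 0.3148 0.2246] phi 111.69 tilt [-0.0039 -0.0013] F [ 1.7 -1.1 -0. ] grip 0.0597 q [17.4 36.9 48.9 -0.  94.4 -4.3]
[(0.96, [277.0, 226.0, 65.0, 142.0], 6577)]
gauge prior [613.  314.4] 111.6 fit [613.1 313.9] 111.0 cost 0.037
```

View pics/w15o.png

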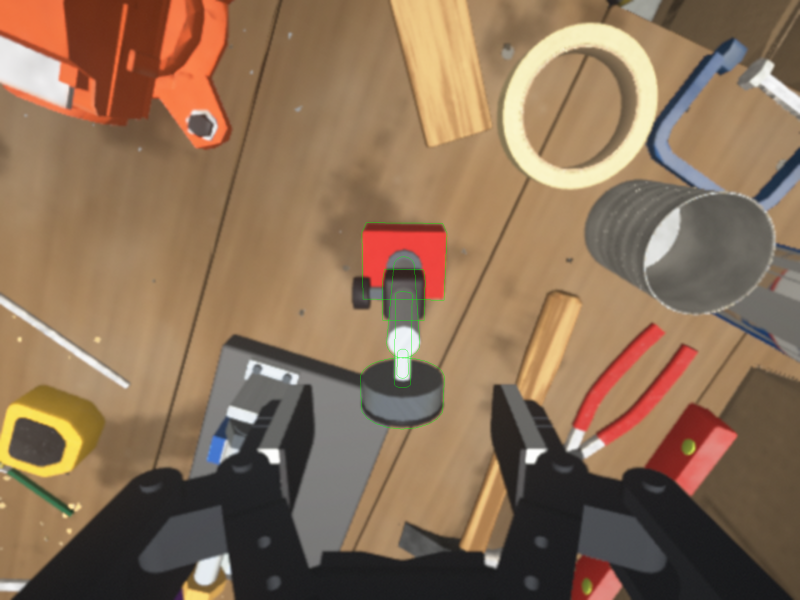

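```bash
python3 -c "
from look import *
to(.6131,.3139,.125,111.1)"
```

```text
slide [ 0.0002 -0.0002  0.1014] roll 0.0073 phi now 111.52 j6 target approx 6.0 |d| 0.101 t 27.3
```

```bash
python3 -m crank '{"slide":[[0,0,0.03],[0,0,0.06],[0,0,0.08],[0,0,0.09],[0,0,0.096],[0,0,0.1],[0,0,0.1],[0,0,0.1]],"roll":[0.007,0.007,0.007,0.007,0.007,0.007,0.007,0.007],"grip":[0.06,0.06,0.06,0.06,0.06,0.06,0.06,0.06]}'
python3 -c "
from look import *
st();snap('wrist','w16')"
```

```text
time_s: 28.1
position: [0.6139, 0.3143, 0.1282]
tool_rot: [[-0.362, 0.932, 0.001], [0.932, 0.362, 0.0], [-0.0, 0.002, -1.0]]
ft_force: [-0.0, 0.4, -1.1]
grip_width: 0.0599
t 28.1 pos [0.6139 0.3143 0.1282] phi 111.19 tilt [0.0014 0.0005] F [-0.   0.4 -1.1] grip 0.0599 q [17.3 40.3 58.2  0.  81.4 -3.9]
```

View pics/w16.png

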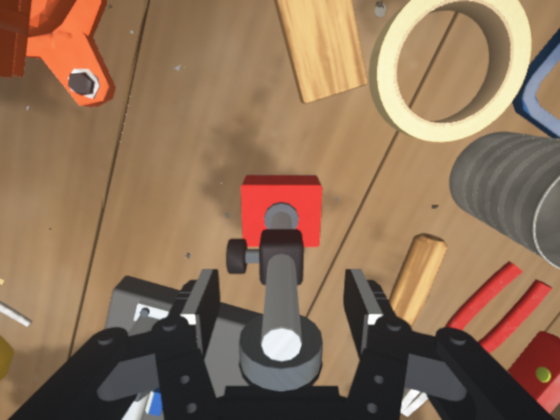

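```bash
python3 -m crank '{"slide":[[0,0,0],[0,0,0],[0,0,0],[0,0,0],[0,0,0],[0,0,0],[0,0,0],[0,0,0]],"roll":[0,0,0,0,0,0,0,0],"grip":[0.04,0.03,0.02,0.005,0.005,0.005,0.005,0.005]}' 80
python3 -c "
from look import *
st()"
```

```text
time_s: 28.95
position: [0.6137, 0.3143, 0.1276]
tool_rot: [[-0.362, 0.932, 0.001], [0.932, 0.362, 0.0], [0.0, 0.001, -1.0]]
ft_force: [0.1, 0.1, 4.2]
grip_width: 0.0132
t 28.95 pos [0.6137 0.3143 0.1276] phi 111.2 tilt [0.0006 0.0003] F [0.1 0.1 4.2] grip 0.0132 q [17.3 40.4 58.2  0.  81.4 -3.9]
```

```bash
python3 -m crank '{"slide":[[0,0,0],[0,0,0],[0,0,-0.003],[0,0,-0.008],[0,0,-0.015],[0,0,-0.022],[0,0,-0.03],[0,0,-0.03]],"roll":[0,0,0,0,0,0,0,0],"grip":[0.005,0.005,0.005,0.005,0.005,0.005,0.005,0.005]}' 110
python3 -c "
from look import *
st();look('gauge','w17',z=.03,init=[.6135,.314,1.937]);snap('scene','s17')
cv2.imwrite('pics/s17c.png',cv2.resize(cv2.imread('pics/s17.png')[110:230,180:340],(800,600)))"
```

```text
time_s: 29.75
position: [0.6141, 0.3144, 0.159]
tool_rot: [[-0.362, 0.932, 0.003], [0.932, 0.362, 0.001], [-0.0, 0.003, -1.0]]
ft_force: [-0.3, -0.3, -7.9]
grip_width: 0.0124
t 29.75 pos [0.6141 0.3144 0.159 ] phi 111.2 tilt [0.0027 0.0008] F [-0.3 -0.3 -7.9] grip 0.0124 q [17.3 39.  55.7 -0.  85.2 -3.9]
[(0.71, [273.0, 284.0, 98.0, 215.0], 11737)]
gauge prior [613.5 314. ] 111.0 fit [613.7 313.9] 110.8 cost 0.357
```

View pics/w17o.png

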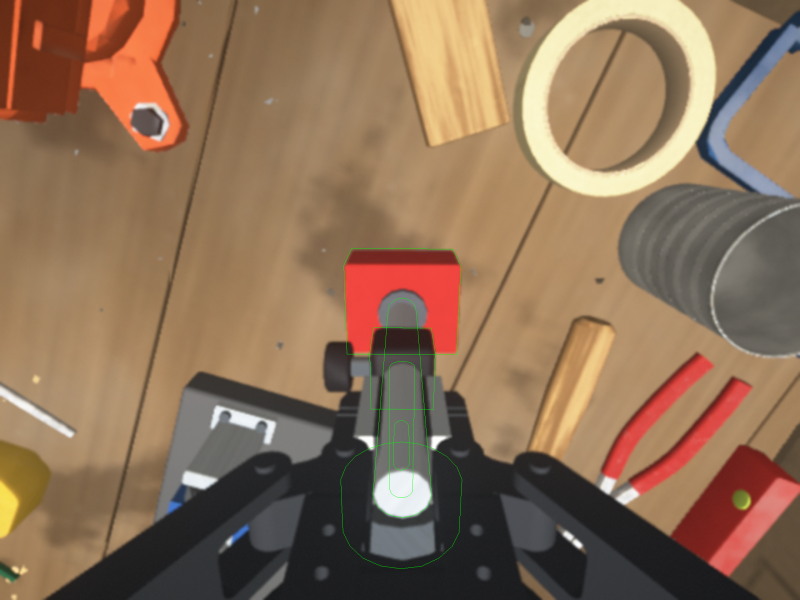

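View pics/s17c.png

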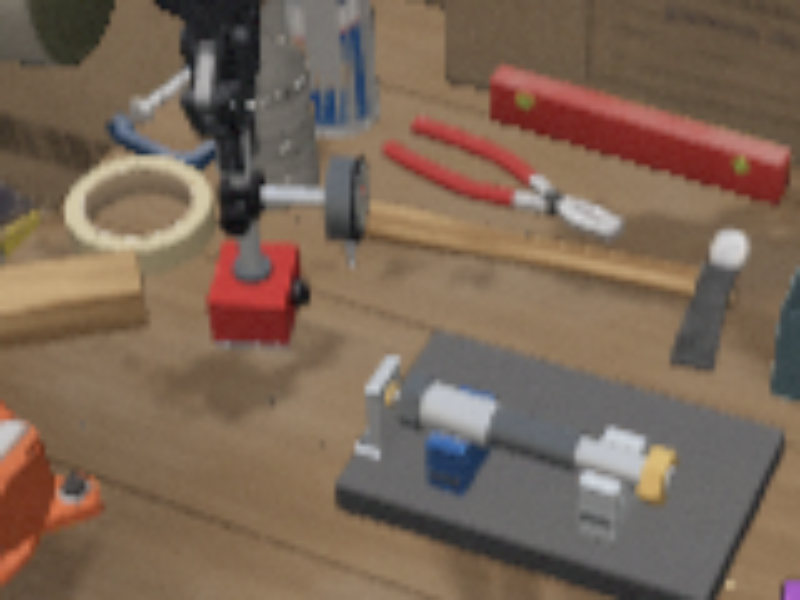

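```bash
python3 -c "
from look import *
s=pickle.load(open('pics/scene1.pkl','rb'));t=pickle.load(open('pics/top1.pkl','rb'))
for z in (.05,.1,.15,.2,.25): print(z,np.round(ray(s,(345,137),z)[:2],3),np.round(ray(t,(268,86),z)[:2],3),'front corner',np.round(ray(s,(337,182),z)[:2],3),np.round(ray(t,(276,128),z)[:2],3))
a=cv2.imread('pics/scene1.png')[110:220,320:450];b=cv2.imread('pics/top1.png')[50:160,255:385]
cv2.imwrite('pics/z.png',np.hstack([cv2.resize(a,(395,334)),cv2.resize(b,(395,334))]))
to(.6189,.0888,.26,2.4)"
```

```text
0.05 [0.922 0.034] [ 0.91  -0.006] front corner [ 0.698 -0.019] [0.772 0.005]
0.1 [0.859 0.017] [0.875 0.001] front corner [ 0.647 -0.033] [0.743 0.012]
0.15 [0.796 0.001] [0.84  0.009] front corner [ 0.597 -0.046] [0.715 0.019]
0.2 [ 0.733 -0.016] [0.806 0.017] front corner [ 0.547 -0.06 ] [0.686 0.027]
0.25 [ 0.67  -0.033] [0.771 0.024] front corner [ 0.497 -0.074] [0.657 0.034]
slide [-0.2121 -0.0764 -0.1029] roll 1.8989 phi now 111.2 j6 target approx 95.8 |d| 0.248 t 29.9
```

View pics/z.png

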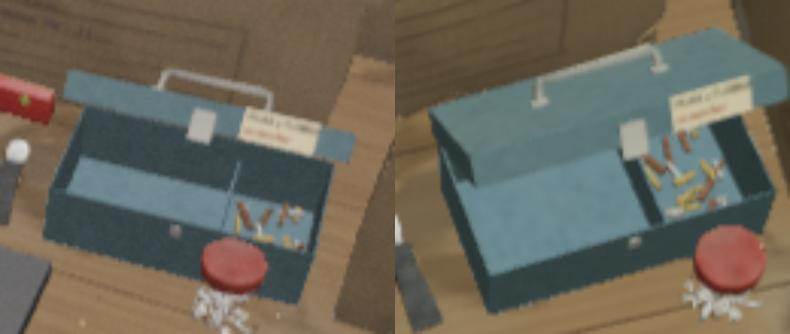

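```bash
python3 -m crank '{"slide":[[0,0,-0.03],[0,0,-0.06],[0,0,-0.09],[-0.02,-0.007,-0.102],[-0.05,-0.018,-0.102],[-0.08,-0.029,-0.102],[-0.11,-0.04,-0.102],[-0.14,-0.05,-0.102]],"roll":[0,0.05,0.15,0.25,0.37,0.49,0.61,0.73],"grip":[0.005,0.005,0.005,0.005,0.005,0.005,0.005,0.005]}' 110
python3 -c "
from look import *
st();to(.6189,.0888,.26,2.4)"
```

```text
time_s: 30.7
position: [0.6172, 0.1643, 0.2589]
tool_rot: [[0.357, 0.934, -0.001], [0.934, -0.357, -0.0], [-0.0, -0.001, -1.0]]
ft_force: [0.7, 0.6, -9.2]
grip_width: 0.0126
t 30.7 pos [0.6172 0.1643 0.2589] phi 69.1 tilt [-0.001  -0.0001] F [ 0.7  0.6 -9.2] grip 0.0126 q [ 4.3 30.3 55.6 -0.  94.2 25.2]
slide [-0.0699  0.0285 -0.0011] roll 1.1641 phi now 69.1 j6 target approx 95.8 |d| 0.076 t 30.7
```

```bash
python3 -m crank '{"slide":[[-0.01,0.004,0],[-0.02,0.008,0],[-0.03,0.012,0],[-0.04,0.016,0],[-0.05,0.02,0],[-0.06,0.024,0],[-0.07,0.0285,0],[-0.07,0.0285,0]],"roll":[0.13,0.26,0.39,0.52,0.65,0.78,0.91,1.03],"grip":[0.005,0.005,0.005,0.005,0.005,0.005,0.005,0.005]}' 110
python3 -c "
from look import *
st();to(.6189,.0888,.20,2.4)"
```

```text
time_s: 31.5
position: [0.6195, 0.0886, 0.2589]
tool_rot: [[0.985, 0.173, -0.001], [0.173, -0.985, -0.001], [-0.001, 0.001, -1.0]]
ft_force: [0.3, 1.1, -8.8]
grip_width: 0.0127
t 31.5 pos [0.6195 0.0886 0.2589] phi 9.97 tilt [-0.0008 -0.0008] F [ 0.3  1.1 -8.8] grip 0.0127 q [-2.7 28.9 58.1 -0.  93.1 77.4]
slide [-0.0005 -0.0003  0.0589] roll 0.1322 phi now 9.97 j6 target approx 95.8 |d| 0.059 t 31.5
```

```bash
python3 -m crank '{"slide":[[0,0,0],[0,0,0.01],[0,0,0.03],[0,0,0.05],[0,0,0.06],[0,0,0.065],[0,0,0.065],[0,0,0.065]],"roll":[0.132,0.132,0.132,0.132,0.132,0.132,0.132,0.132],"grip":[0.005,0.005,0.005,0.005,0.005,0.005,0.005,0.005]}' 110
python3 -c "
from look import *
st();to(.6189,.0888,.163,2.4)
for n in ('wrist','scene','top'): snap(n,n+'20')
a=cv2.imread('pics/scene20.png')[130:250,220:380];b=cv2.imread('pics/top20.png')[130:250,190:350]
cv2.imwrite('pics/z.png',np.vstack([cv2.resize(a,(400,300)),cv2.resize(b,(400,300))]))"
```

```text
time_s: 32.3
position: [0.62, 0.09, 0.1952]
tool_rot: [[0.999, 0.05, 0.002], [0.05, -0.999, -0.0], [0.002, 0.0, -1.0]]
ft_force: [-0.1, 0.2, -8.3]
grip_width: 0.0124
t 32.3 pos [0.62   0.09   0.1952] phi 2.84 tilt [ 0.0016 -0.0001] F [-0.1  0.2 -8.3] grip 0.0124 q [-2.5 31.  64.8 -0.  84.1 84.6]
slide [-0.0012  0.0012  0.0322] roll 0.0076 phi now 2.84 j6 target approx 95.8 |d| 0.032 t 32.3
```

View pics/z.png

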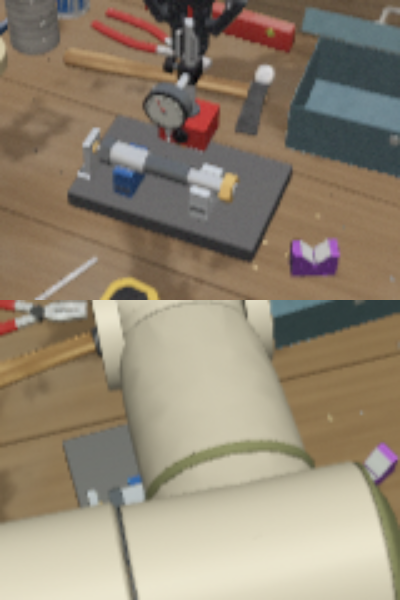

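View pics/wrist20.png

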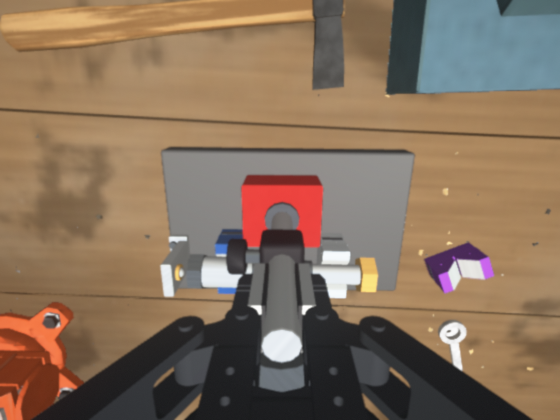

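```bash
python3 -c "
from look import *
for n in('wrist20','scene20'):
  p=pickle.load(open('pics/%s.pkl'%n,'rb'))
  im=overlay(p,{'gauge':[.6198,.0897,np.radians(2.5)],'axle':[.5537,.0857,np.radians(1.8)],'plate':[.5835,.0826,np.radians(2.08)]},{'gauge':.0676,'axle':.057})
  if n[0]=='s': im=im[520:1000,880:1520];
  cv2.imwrite('pics/%so.png'%n,cv2.resize(im,(800,600)))"
```

```text
(no output)
```

View pics/wrist20o.png

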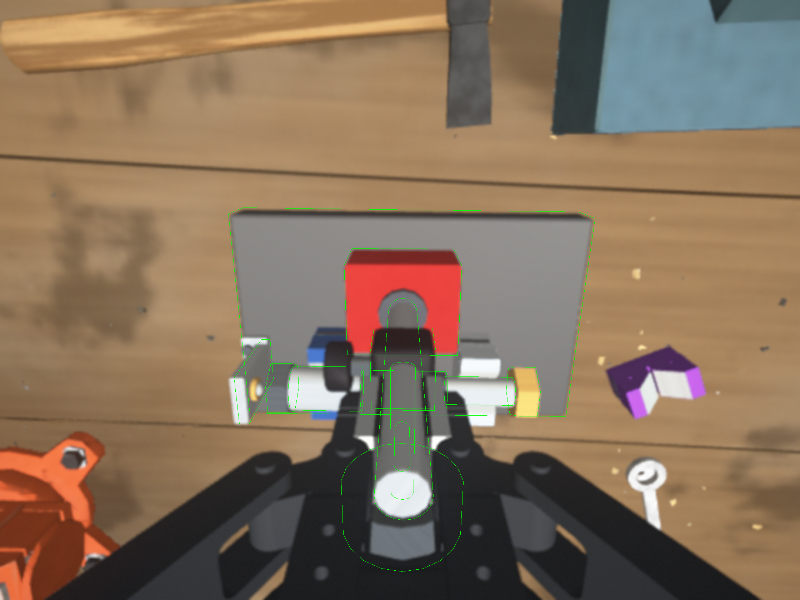

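View pics/scene20o.png

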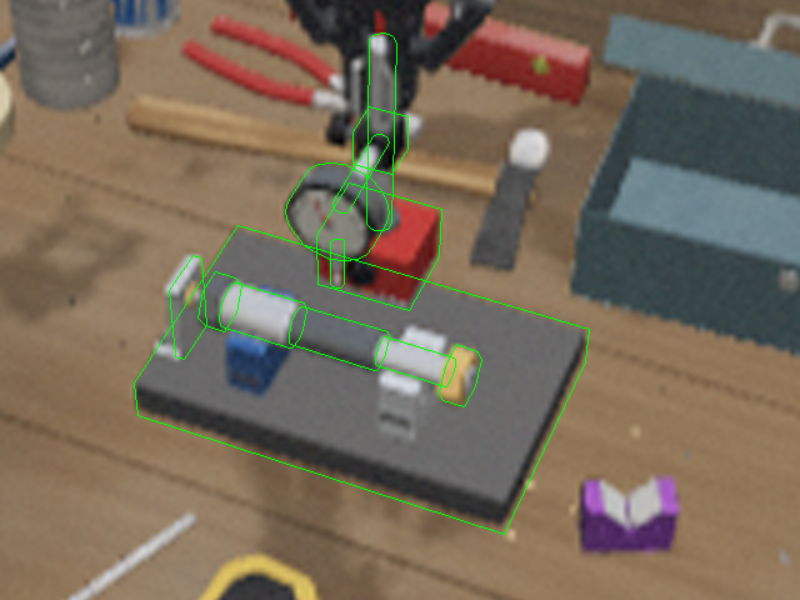

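```bash
python3 -m crank '{"slide":[[-0.001,0.001,0.005],[-0.001,0.001,0.01],[-0.001,0.001,0.015],[-0.001,0.001,0.02],[-0.001,0.001,0.025],[-0.001,0.001,0.028],[-0.001,0.001,0.03],[-0.001,0.001,0.03]],"roll":[0.007,0.007,0.007,0.007,0.007,0.007,0.007,0.007],"grip":[0.005,0.005,0.005,0.005,0.005,0.005,0.005,0.005]}' 110
python3 -c "
from look import *
st();to(.6189,.0888,.1576,2.4)"
```

```text
time_s: 33.25
position: [0.6186, 0.089, 0.1641]
tool_rot: [[0.999, 0.042, -0.0], [0.042, -0.999, 0.0], [-0.0, -0.0, -1.0]]
ft_force: [0.4, 0.3, -8.6]
grip_width: 0.0128
t 33.25 pos [0.6186 0.089  0.1641] phi 2.39 tilt [-0.0004  0.    ] F [ 0.4  0.3 -8.6] grip 0.0128 q [-2.7 32.2 67.8 -0.  79.9 85. ]
slide [0.0003 0.0002 0.0065] roll -0.0001 phi now 2.39 j6 target approx 95.8 |d| 0.006 t 33.2
```

```bash
python3 -m crank '{"slide":[[0,0,0.001],[0,0,0.002],[0,0,0.003],[0,0,0.004],[0,0,0.005],[0,0,0.0055],[0,0,0.0055],[0,0,0.0055]],"roll":[0,0,0,0,0,0,0,0],"grip":[0.005,0.005,0.005,0.005,0.005,0.005,0.005,0.005]}' 110
python3 -c "
from look import *
st();snap('scene','s21')
cv2.imwrite('pics/s21c.png',cv2.resize(cv2.imread('pics/s21.png')[140:245,240:380],(800,600),interpolation=cv2.INTER_CUBIC))"
```

```text
time_s: 34.05
position: [0.6187, 0.089, 0.1589]
tool_rot: [[0.999, 0.042, 0.0], [0.042, -0.999, -0.0], [0.0, 0.0, -1.0]]
ft_force: [0.4, 0.7, -7.9]
grip_width: 0.0127
t 34.05 pos [0.6187 0.089  0.1589] phi 2.39 tilt [ 0.0001 -0.    ] F [ 0.4  0.7 -7.9] grip 0.0127 q [-2.7 32.5 68.3 -0.  79.2 85. ]
```

View pics/s21c.png

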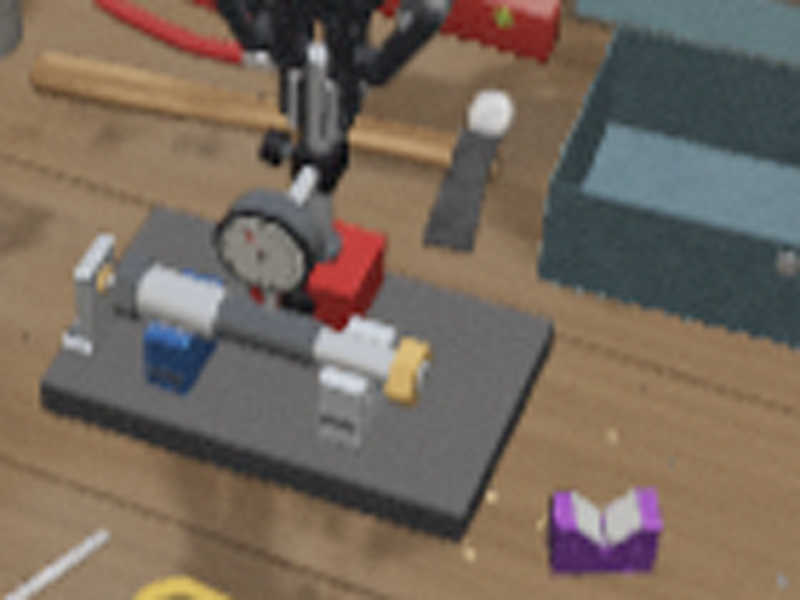

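Plunger sits over the dark middle at about (268,300). Continue 1–2 mm to touch down.

```bash
python3 -m crank '{"slide":[[0,0,0.0003],[0,0,0.0006],[0,0,0.0009],[0,0,0.0012],[0,0,0.0015],[0,0,0.0015],[0,0,0.0015],[0,0,0.0015]],"roll":[0,0,0,0,0,0,0,0],"grip":[0.005,0.005,0.005,0.005,0.005,0.005,0.005,0.005]}' 110
python3 -c "
from look import *
st();o=observe();print(o['wrist_torque'])"
```

```text
time_s: 34.9
position: [0.6188, 0.0889, 0.1578]
tool_rot: [[0.999, 0.042, 0.001], [0.042, -0.999, -0.0], [0.001, 0.0, -1.0]]
ft_force: [0.9, -0.3, -2.7]
grip_width: 0.0125
t 34.9 pos [0.6188 0.0889 0.1578] phi 2.39 tilt [ 0.0008 -0.0001] F [ 0.9 -0.3 -2.7] grip 0.0125 q [-2.7 32.5 68.4 -0.  79.  85. ]
[-0.01579161  0.05738424  0.00500396]
```

```bash
python3 -m crank '{"slide":[[0,0,0.0003],[0,0,0.0006],[0,0,0.0008],[0,0,0.0008],[0,0,0.0008],[0,0,0.0008],[0,0,0.0008],[0,0,0.0008]],"roll":[0,0,0,0,0,0,0,0],"grip":[0.005,0.005,0.005,0.005,0.005,0.005,0.005,0.005]}' 110
python3 -c "
from look import *
st()"
```

```text
time_s: 35.7
position: [0.619, 0.0889, 0.1577]
tool_rot: [[0.999, 0.042, 0.002], [0.042, -0.999, -0.0], [0.002, 0.0, -1.0]]
ft_force: [-1.7, -1.6, 5.6]
grip_width: 0.0127
t 35.7 pos [0.619  0.0889 0.1577] phi 2.39 tilt [ 0.0019 -0.0002] F [-1.7 -1.6  5.6] grip 0.0127 q [-2.7 32.5 68.4 -0.  78.9 85. ]
```

```bash
python3 -m crank '{"slide":[[0,0,-0.0005],[0,0,-0.0005],[0,0,-0.0005],[0,0,-0.0005],[0,0,-0.0005],[0,0,-0.0005],[0,0,-0.0005],[0,0,-0.0005]],"roll":[0,0,0,0,0,0,0,0],"grip":[0.005,0.01,0.015,0.02,0.025,0.03,0.04,0.05]}' 20
python3 -c "
from look import *
st();p=snap('wrist','w22')"
```

```text
time_s: 36.5
position: [0.6186, 0.089, 0.1569]
tool_rot: [[0.999, 0.042, -0.0], [0.042, -0.999, 0.0], [-0.0, -0.0, -1.0]]
ft_force: [-0.1, -0.1, 0.2]
grip_width: 0.0496
t 36.5 pos [0.6186 0.089  0.1569] phi 2.4 tilt [-0.0002  0.    ] F [-0.1 -0.1  0.2] grip 0.0496 q [-2.6 32.6 68.4  0.  79.  85. ]
```

View pics/w22.png

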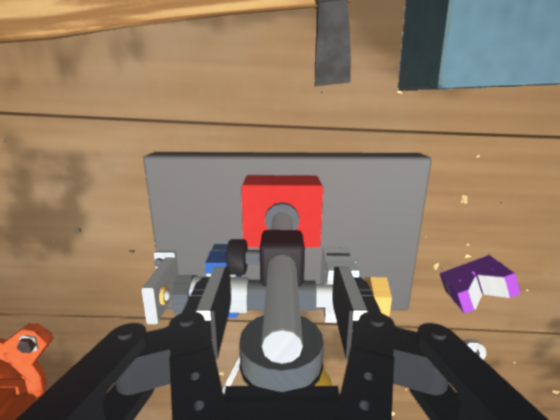

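Released, the gauge stands centred between the fingers. Straight up and clear.

```bash
python3 -m crank '{"slide":[[0,0,-0.01],[0,0,-0.025],[0,0,-0.04],[0,0,-0.055],[0,0,-0.07],[0,0,-0.09],[0,0,-0.11],[0,0,-0.12]],"roll":[0,0,0,0,0,0,0,0],"grip":[0.05,0.05,0.05,0.05,0.05,0.05,0.05,0.05]}' 20
python3 -m crank '{"slide":[[0.02,0,-0.02],[0.05,0,-0.03],[0.06,0,-0.03],[0.06,0,-0.03],[0.06,0,-0.03],[0.06,0,-0.03],[0.06,0,-0.03],[0.06,0,-0.03]],"roll":[0,0,0,0,0,0,0,0],"grip":[0.05,0.05,0.05,0.05,0.05,0.05,0.05,0.05]}' 20
python3 -c "
from look import *
st()
p,x=look('gauge','w23',z=.03,init=[.6188,.0888,.036])
b=silhouettes('axle',p);print([(i['confidence'],i['box']) for i in b])
p2,_=look('gauge','s23',cam='scene',z=.03,init=[.6188,.0888,.036])
im=overlay(p2,{'gauge':[.6188,.0888,.036],'axle':[.5537,.0857,.0314]},{'gauge':.03,'axle':.057})[560:980,960:1520]
cv2.imwrite('pics/s23z.png',np.vstack([cv2.resize(im,(600,300)),cv2.resize(p2['frame'][140:245,240:380][:,:,::-1],(600,300),interpolation=cv2.INTER_CUBIC)]))"
```

```text
time_s: 37.35
position: [0.619, 0.089, 0.2796]
tool_rot: [[0.999, 0.042, 0.003], [0.042, -0.999, -0.0], [0.003, 0.0, -1.0]]
ft_force: [0.1, -0.2, -0.3]
grip_width: 0.0499
time_s: 38.15
position: [0.6782, 0.0915, 0.3074]
tool_rot: [[0.999, 0.042, 0.0], [0.042, -0.999, -0.0], [0.0, 0.0, -1.0]]
ft_force: [0.4, -0.1, -0.1]
grip_width: 0.0502
t 38.15 pos [0.6782 0.0915 0.3074] phi 2.4 tilt [ 0.0002 -0.    ] F [ 0.4 -0.1 -0.1] grip 0.0502 q [ -2.2  35.1  39.3  -0.  105.6  85.4]
[(0.72, [279.0, 253.0, 50.0, 123.0], 4877)]
gauge prior [618.8  88.8] 2.1 fit [618.3  88.7] 2.6 cost 0.045
[(0.6, [279.8, 265.0, 134.9, 24.3])]
[(0.95, [292.0, 173.0, 30.0, 48.0], 706)]
gauge prior [618.8  88.8] 2.1 fit [626.4  92.7] 2.1 cost 0.087
```

View pics/w23o.png

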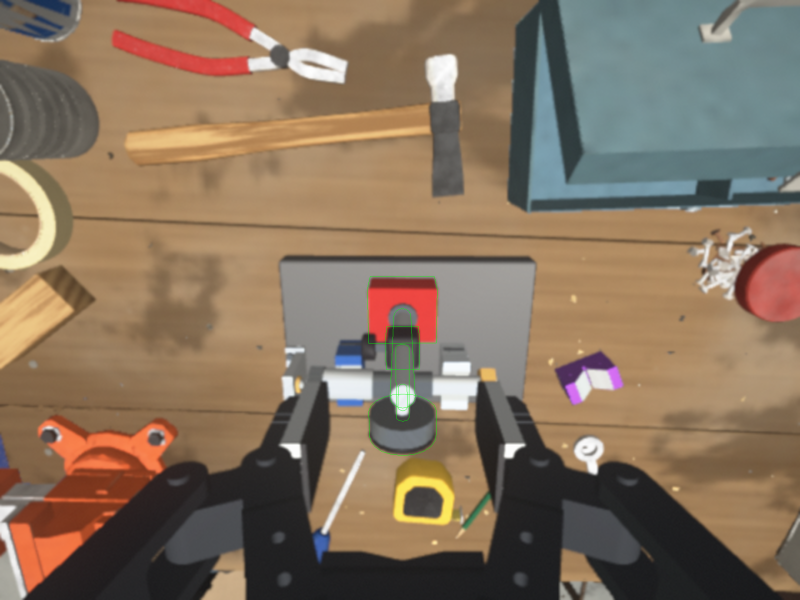

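View pics/s23z.png

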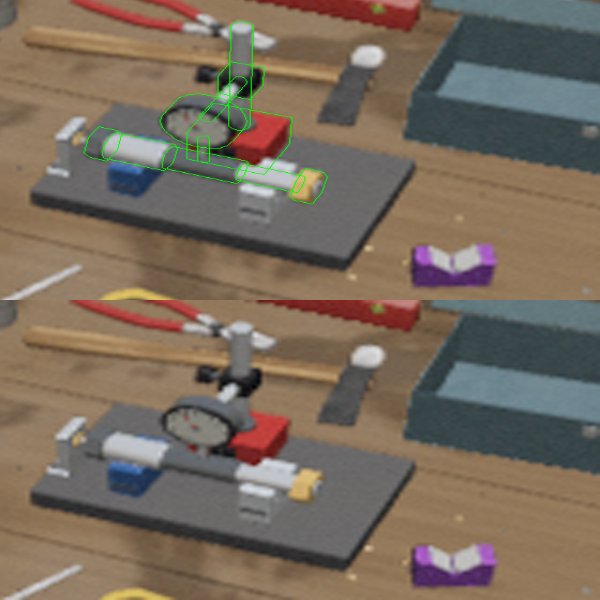

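```bash
python3 -m crank '{"slide":[[-0.02,-0.04,-0.02],[-0.05,-0.08,-0.02],[-0.09,-0.12,-0.02],[-0.13,-0.16,-0.02],[-0.16,-0.20,-0.02],[-0.19,-0.24,-0.02],[-0.22,-0.28,-0.02],[-0.25,-0.31,-0.02]],"roll":[0,0,0,0,0,0,0,0],"grip":[0.05,0.05,0.05,0.05,0.05,0.05,0.05,0.05]}' 20
python3 -c "
from look import *
st()
p=snap('top','t24')
im=overlay(p,{'gauge':[.6186,.0888,.036],'axle':[.5537,.0857,.0314],'low_block':[.552,.135,.036],'tall_block':[.555,.0376,.03]},{'gauge':.03,'axle':.057,'low_block':.03,'tall_block':.03})[480:1000,800:1360]
cv2.imwrite('pics/t24z.png',np.hstack([cv2.resize(im,(400,372)),cv2.resize(p['frame'][120:250,200:340][:,:,::-1],(400,372),interpolation=cv2.INTER_CUBIC)]))"
```

```text
time_s: 39.2
position: [0.4183, 0.3884, 0.327]
tool_rot: [[0.999, 0.042, 0.0], [0.042, -0.999, 0.0], [0.0, -0.0, -1.0]]
ft_force: [0.2, -0.1, -0.2]
grip_width: 0.05
t 39.2 pos [0.4183 0.3884 0.327 ] phi 2.39 tilt [0.0002 0.0002] F [ 0.2 -0.1 -0.2] grip 0.05 q [ 31.   21.4  59.4   0.   99.2 118.6]
```

View pics/t24z.png

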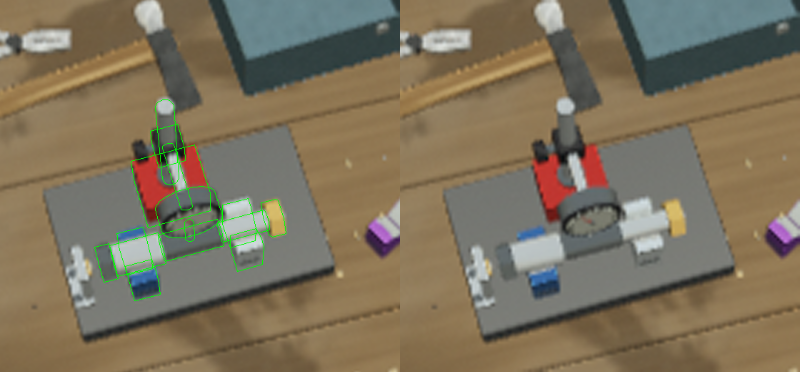

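View pics/t24.png

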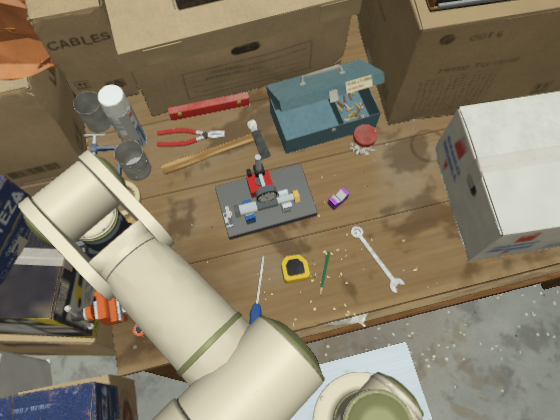

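```bash
python3 -c "
from rig import close_job
print(close_job())"
```

```text
the job is handed in; nothing more can be done
None
```

The run-out setup is in place and handed in at about 39 s of the 112 s allowed, done in the order you gave.

- **Blocks:** The low blue block stands on the plate near the stop and the tall bare one 97.6 mm from it. They line up with the stop's ball to about 1 mm.
- **Axle:** It lies across both blocks, thick journal in the blue block and thin journal in the tall one. The overlay shows it level, with the hex head about 6 mm from the ball.
- **Gauge:** It stands upright on the plate behind the axle, midway between the blocks, with the plunger over the dark middle part. The wrist camera puts it within 0.5 mm and 0.5° of the planned position.
- **Bystanders and robot:** The jar and tape measure look unmoved in the last top picture. The sanding block is hidden behind the arm there, but nothing came near it. The arm is clear of everything and senses no force.

Two checks were not clean:
- **Scene-camera fit:** The last scene-camera fit of the gauge was about 8 mm off. I put this down to the axle hiding part of it, since an overlay of the planned position matched that picture by eye.
- **Plunger travel:** I could not read how far the plunger is pushed in. I inferred it from the stand sitting flat on the plate with the plunger over the axle.

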